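# Free the stuck jar stopper and stir the drying beads

## Task

The stopper of the drying-bead jar has stuck: twist it back and forth through where it stood while easing it up, so that it comes free and the jar stays seated in its wooden tray, and stand it upright on the cork mat in the white dish, beside the stone. Then take the stirrer from its block, stir the beads in the jar so that most of them are shifted from their places, and leave the stirrer standing in the jar. All the beads stay in the jar, and the stone, film canister and screw-lid jar stay where they are.

Things in the scene. Friction and masses are not known exactly. Their poses are not given: they have to be found in the camera images.
- jar_stand: fixed square wooden tray, 98x98x16 mm, that keys the jar's square foot so that the jar cannot turn (about 1.5 mm play); origin: centre of its underside, on the bench; z up. Its floor is 5 mm above the bench.
- jar: round clear-glass jar, 75 mm across, on a square dark steel foot 83x83x10 mm; 110 mm high in all, 0.9 kg, loose in jar_stand, held down only by its weight. The neck is 63 mm wide outside, 54 mm inside, over the top 24 mm. Origin: centre of the foot's underside; x, y along the foot's sides, z up.
- jar_mouth (a point): centre of the rim, 110 mm above the jar's origin. Four rubber seal segments 7 to 17 mm below it press on the stopper: a straight pull takes some 15 to 25 N and lifts the jar (9 N); while the stopper turns, a slow pull of a few mm per swing meets far less. With the stopper out the clear opening is 47 mm wide.
- jar_floor (a point): centre of the jar's inner floor, 15 mm above the jar's origin; the inside is 66 mm across
- stopper: grey plastic stopper, 61 mm high, 0.10 to 0.17 kg: a round plug 50 mm wide, 22 mm long, a flange 62 mm wide, 6 mm thick on the jar's rim, and a bar handle 64 mm long (x), 14 mm thick (y), 28 to 61 mm above the origin. Origin: centre of the plug's underside, 88 mm above the jar's at the start; z up. The bar starts along the jar's x (within 0.04 rad). Free of the seal once raised 15 mm.
- stopper_grip (a point): middle of the stopper's bar handle, on its axis, 46 mm above the stopper's origin
- stirrer: upright stirring rod, 172 mm long, 0.12 kg, most of it low down: round steel shaft 12 mm thick, 125 mm long, with a domed foot (it will not stand by itself but leans on the jar's neck), under a round wooden handle 24 mm thick and 47 mm high. Starts upright (leaning up to a few degrees) in the hole of the block. Origin: centre of its foot; z along the rod to the handle.
- stirrer_head (a point): middle of the wooden handle, where to grip: 149 mm from the foot along the rod
- stirrer_foot (a point): the rod's lower end (centre)
- block: fixed light-wood block, 70x70x45 mm, with a hole 14 mm wide and 33 mm deep at its centre in which the stirrer stands; origin: centre of its underside, on the bench
- dish: fixed white foam dish, 132 (x) by 182 (y) mm, rim 24 mm high, about 20 mm thick walls; origin: centre of its underside
- dish_mat (a point): centre of the top of the flat cork mat in the dish, 10 mm above the bench; the mat is 90 (x) by 138 (y) mm, axes as the dish's
- stone: dark grey stone, 54x50x45 mm, loose, on the mat near the -y end of the dish; origin: centre of its underside. Leave it.
- film_can: light film canister, 34 mm across, 51 mm high, loose bystander by the jar; origin: centre of its underside
- tag_jar: clear jar with a red screw lid, 65 mm across, 99 mm high, loose bystander by the block; origin: centre of its underside
- bead0_center (a point): centre of a loose brown clay bead, 20 mm across, on the jar's floor
- bead1_center (a point): centre of a loose brown clay bead, 20 mm across, on the jar's floor
- bead2_center (a point): centre of a loose brown clay bead, 20 mm across, on the jar's floor
- bead3_center (a point): centre of a loose brown clay bead, 20 mm across, on the jar's floor
There are look-alikes about, which are no part of the job. Of the things like the stirrer, leave any that is blue or turquoise; of the rest the larger one is meant.

How it is judged:
By the outcome, as a careful person would: the job done as asked, in the order asked, and still so for the second after the job is handed in, with the robot touching nothing.
It also fails if it takes over 72 s, if anything falls off the work surface, if the arm or the gripper's body presses on something with over 40 N, if the wrist force passes 120 N, or if a joint passes its speed limit or range.

## Robot

A 6-joint arm with a two-finger parallel gripper is mounted at the origin on the work surface; the furniture and walls round the work are solid. World frame = base frame: x ahead of the robot, y to its left, z up, the work surface at z = 0. Lengths are in mm, angles in rad, forces in N, time in s.
With the tool pointing down it reaches from about 300 to 775 mm from the base axis. Payload 14.6 kg.
Tool frame: the origin (TCP) lies at the very end of the fingers, on their centre line; the grasp point (between the pads) lies 19 mm behind it; z points along the fingers, y is the direction in which the jaws open and shut (so a half turn about z gives the same grasp; the last joint's range is limited). The gripper opens to 94 mm and grips with 3 to 60 N. Pads are 16 mm wide; open, the fingers measure 119 mm over their backs; the gripper's body (75 mm by 177 mm) begins 78 mm behind the grasp point.
Start: joints at [-1.411, 0.3, 1.521, -0, 1.321, -0.067], TCP at [123.667, -535.906, 205.446] pointing down, gripper open.
Joint ranges: [-3.03, 3.03], [-0.79, 2.21], [0.23, 2.52], [-1.04, 4.18], [0, 3.07], [-2.55, 2.55]. Speed limits (rad/s): [2.22, 2.22, 2.57, 3.14, 3.14, 3.14].

## Interface

Orientations are given as [roll, pitch, yaw] about the fixed x, y, z axes, in that order (R = Rz(yaw) Ry(pitch) Rx(roll)).
In Python, from cell import manip gives the robot as it stands.
- The arm moves only by the shell command python3 -m pendant 'ROWS' [FORCE]. ROWS is JSON, a list of rows, each an object with "claw": the finger opening in m, from 0 to 0.094; "delta_pos": the shift along the tool's x, y, z in m, a list of three; "rotation": the turn, a rotation vector about the tool's x, y, z in rad, a list of three. A call has 1 to 10 rows; each row is the pose to reach, as a shift and turn from the pose measured when the call began, along the tool's axes at that moment; what a row does not reach only later rows make up. A row lasts 1/8 s, in which the tool goes at most 62.5 mm and 10.7 degrees, less where a joint would pass 70% of its speed; a pose out of reach is approached as far as the arm can. A call with a gripper value outside its range is refused whole. The fingers move at their own pace and stop on an object; FORCE is the grip in N (left out, the last holds). Time passes only in rows, so rows that repeat a pose let the fingers close. It gives the time, the measured TCP pose, the force and the opening at its end, in the units of the state.
- manip.read_state(): the state, without advancing time (a new reading comes with each control period).
- manip.camera(name): name is "scene" or "side" or "wrist"; returns the picture (400x640x3 uint8, red, green, blue); there is no depth.
- manip.camera_model(name): a dict with "fx", "fy", "cx", "cy" (pixels), "cam_to_world" (4x4, takes a point from camera to world coordinates); the wrist camera has in their place "T_tool_cam" (4x4, takes a point from camera to tool coordinates, whose origin is the TCP and whose axes are the flange's). Camera axes: x right, y up, looking along -z (the intrinsics and any distortion apply to the point x, -y, -z); pixel columns grow to the right and rows downward; lengths in mm; the calibration is good to about 2 mm. A picture is of the moment at which its call begins: read the wrist's pose just before it. camera_model takes no time and is no camera call.
- manip.sign_off(): hands the job in, once; it reports no verdict.
The state is a dict: "clock": time; "joints": joint angles; "qd": joint speeds; "effort": joint torques, N m; "eef_pos": TCP position; "eef_rot": TCP orientation; "wrist_force": force on the tool from outside, world axes, zero at the start; "moment": the same for the moment, N m; "finger_gap": finger opening in mm.
Only numpy, scipy, OpenCV 4.12 (cv2) and the standard library are available. Lean on these libraries where they do the work, as an engineer would, in place of code of your own. Each camera call takes 0.05 s, during which the arm holds its last target.

## Working session

There is one attempt and no reset: what is moved stays moved. The work goes in short steps, Python scripts to look and compute and a shell command to move; the robot and the scene stay as the last step left them, time stands still between calls to the robot, and variables do not carry over. Pictures are saved under pics/ and viewed, and the job is handed in when it is done.

```bash
mkdir -p pics; ls; cat > h.py <<'E'
import numpy as np, cv2
from cell import manip
from scipy.spatial.transform import Rotation as R
def T_tool(s=None):
    s=s or manip.read_state()
    T=np.eye(4);T[:3,:3]=R.from_euler('xyz',s['eef_rot']).as_matrix();T[:3,3]=s['eef_pos'];return T
def snap(n,f):
    T=T_tool();im=manip.camera(n);m=manip.camera_model(n)
    C=np.array(m['cam_to_world']) if 'cam_to_world' in m else T@np.array(m['T_tool_cam'])
    cv2.imwrite(f'pics/{f}.png',im[:,:,::-1]);np.save(f'pics/{f}.npy',C);return im,m,C
def ray(m,C,u,v):
    K=np.array([[m['fx'],0,m['cx']],[0,m['fy'],m['cy']],[0,0,1.]])
    d=np.array(m.get('dist',m.get('distortion',[0,0,0,0,0]))if True else 0,float)
    p=cv2.undistortPoints(np.array([[[u,v]]],float),K,d)[0,0]
    return C[:3,3],C[:3,:3]@np.array([p[0],-p[1],-1.])
def onz(m,C,u,v,z):
    o,d=ray(m,C,u,v);return o+d*(z-o[2])/d[2]
def proj(m,C,P):
    q=np.linalg.inv(C)@np.append(P,1);K=np.array([[m['fx'],0,m['cx']],[0,m['fy'],m['cy']],[0,0,1.]])
    d=np.array(m.get('dist',m.get('distortion',[0,0,0,0,0])),float)
    return cv2.projectPoints(np.array([[q[0],-q[1],-q[2]]]),np.zeros(3),np.zeros(3),K,d)[0][0,0]
def two(a,b):
    (o1,d1),(o2,d2)=a,b;A=np.stack([d1,-d2],1);t=np.linalg.lstsq(A,o2-o1,rcond=None)[0]
    p,q=o1+t[0]*d1,o2+t[1]*d2;return (p+q)/2,np.linalg.norm(p-q)
E
python3 - <<'E'
from h import *
print(manip.read_state())
for n in('scene','side','wrist'):
    im,m,C=snap(n,n+'0');print(n,m)
E
```

```text
pics
{'clock': 0.0, 'joints': array([-1.41063317e+00,  3.00506023e-01,  1.52156820e+00, -6.58807869e-06,
        1.32071271e+00, -6.65872708e-02]), 'qd': array([ 0.00159515,  0.00101909,  0.00059069,  0.00233095, -0.00085702,
       -0.00085101]), 'effort': array([ 1.24827537e-03, -5.31802011e+01, -3.52735913e+01,  7.09236693e-02,
        2.43535725e-02, -1.13077563e-04]), 'eef_pos': array([ 123.60720245, -535.66152621,  204.87262805]), 'eef_rot': array([-3.14040060e+00, -7.30979388e-05,  2.26752023e-01]), 'wrist_force': array([ 0.55367244,  0.10908676, -0.41058541]), 'moment': array([ 0.07590799, -0.00372027, -0.03627091]), 'finger_gap': 93.72578906590176}
scene {'fx': 397.32000836841166, 'fy': 397.32000836841166, 'cx': 325.5793490487421, 'cy': 202.09566294971938, 'cam_to_world': array([[ 8.94901868e-01,  2.11902248e-01, -3.92744299e-01,
         1.32025617e+02],
       [-4.46033745e-01,  4.52919234e-01, -7.71957295e-01,
        -9.25805996e+02],
       [ 1.43019606e-02,  8.66003236e-01,  4.99833822e-01,
         6.52739193e+02],
       [ 0.00000000e+00,  0.00000000e+00,  0.00000000
[... 262 characters left out ...]
-01,  5.31580028e-01, -8.39801461e-01,
        -9.06384710e+02],
       [ 3.26385824e-03,  8.45141955e-01,  5.34531967e-01,
         6.26308956e+02],
       [ 0.00000000e+00,  0.00000000e+00,  0.00000000e+00,
         1.00000000e+00]])}
wrist {'fx': 315.0696436940738, 'fy': 315.0696436940738, 'cx': 326.9607151760055, 'cy': 198.34763513467712, 'T_tool_cam': array([[-7.30515181e-04,  9.64676739e-01,  2.63435488e-01,
         7.65312058e+01],
       [ 9.99999594e-01,  5.65545582e-04,  7.02055059e-04,
         2.16016556e+00],
       [ 5.28271408e-04,  2.63435893e-01, -9.64676760e-01,
        -1.79020097e+02],
       [ 0.00000000e+00,  0.00000000e+00,  0.00000000e+00,
         1.00000000e+00]])}
```

View pics/scene0.png

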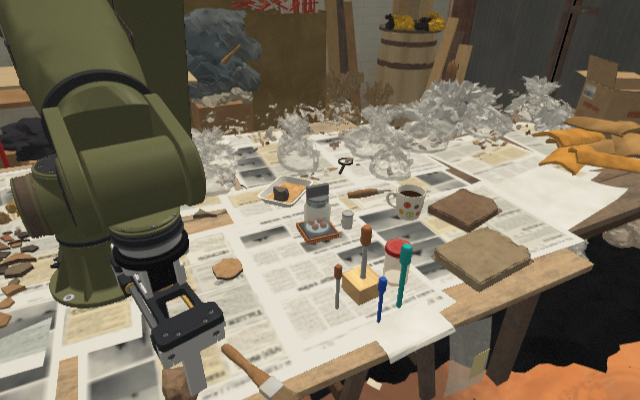

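View pics/side0.png

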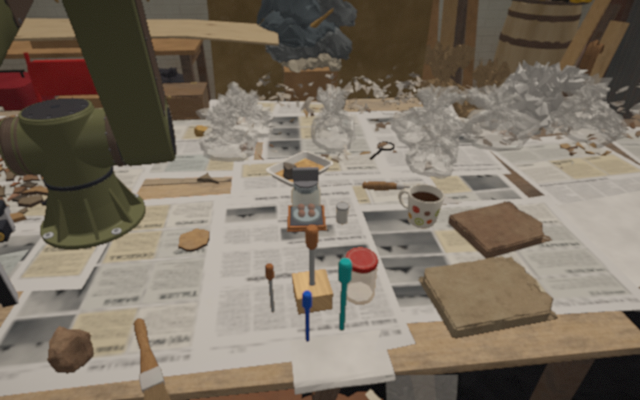

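View pics/wrist0.png

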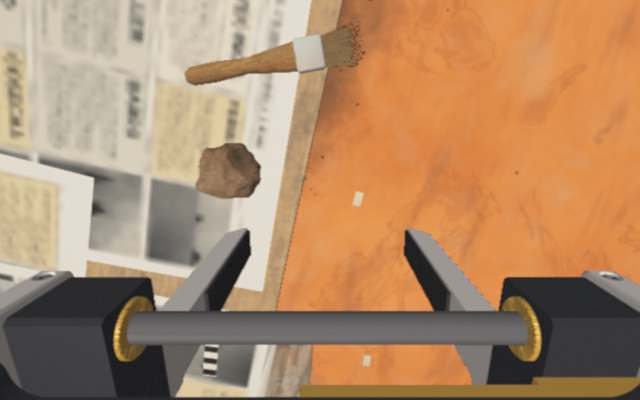

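The scene view shows the jar with its stopper at (318,205), the dish at (283,190), the film can at (347,217), the block at (362,285) and the red-lid jar at (397,255). There are four stirrer-like things: a small brown one at (337,285), a large brown one in the block at (366,250), a blue one at (382,298) and a turquoise one at (405,275). The larger brown one, in the block, fits the description. I'll enlarge it to confirm.

```bash
python3 - <<'E'
import cv2
a=cv2.imread('pics/scene0.png');b=cv2.imread('pics/side0.png')
c=cv2.resize(a[170:330,240:440],None,fx=4,fy=4,interpolation=cv2.INTER_CUBIC)[:600]
cv2.imwrite('pics/c1.png',a[170:320,240:440].repeat(4,0).repeat(4,1))
cv2.imwrite('pics/c2.png',b[145:345,230:400].repeat(3,0).repeat(3,1))
E
```

```text
(no output)
```

View pics/c1.png

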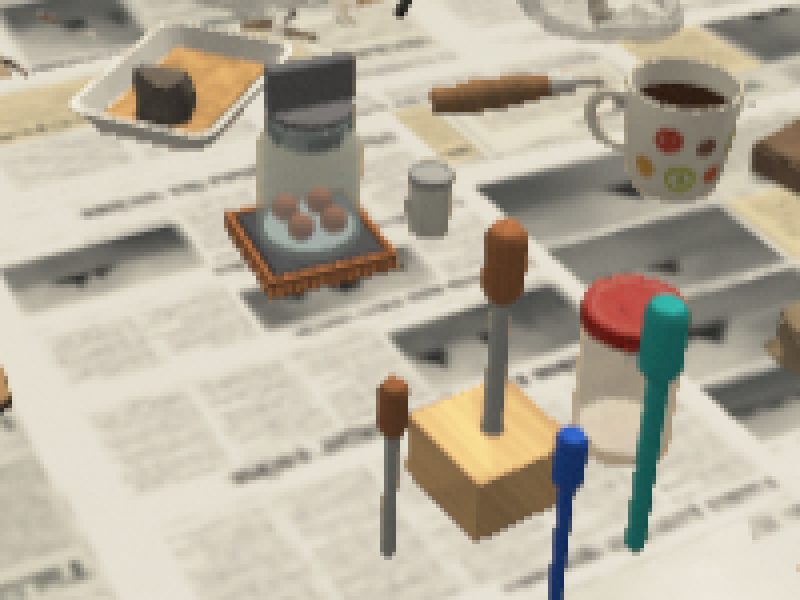

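View pics/c2.png

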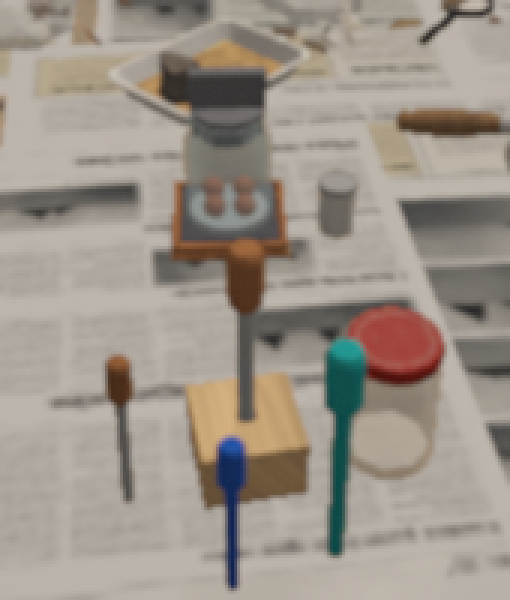

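The crop confirms it: the large brown stirrer stands in the block, at (366,236) in the scene view. Next I'll work out rough positions.

```bash
python3 - <<'E'
from h import *
ms,md=manip.camera_model('scene'),manip.camera_model('side')
Cs,Cd=np.array(ms['cam_to_world']),np.array(md['cam_to_world'])
s=lambda x,y:(240+x/4,170+y/4); d=lambda x,y:(230+x/3,145+y/3)
for n,a,b in [('bar',s(310,92),d(228,88)),('head',s(504,262),d(246,276)),('rod at block',s(494,430),d(246,418)),
 ('film top',s(432,172),d(338,180)),('lid top',s(630,305),d(396,337)),('turq head',s(664,335),d(346,377)),('small',s(393,407),d(118,380)),
 ('stone top',s(163,75),d(178,60)),('blue',s(571,458),d(231,463))]:
    print(n,*[np.round(q,1) for q in two(ray(ms,Cs,*a),ray(md,Cd,*b))])
for n,z,ss,dd in [('tray',16,[(225,212),(268,285),(398,258),(350,190)],[(175,182),(172,248),(290,248),(280,182)]),
  ('block',45,[(408,430),(478,487),(560,435),(508,380)],[(186,385),(205,463),(308,450),(290,375)]),('dish',24,[(70,102),(208,142),(290,42),(160,25)],[(110,72),(176,120),(305,52),(232,22)])]:
    print(n);
    print(np.round([onz(ms,Cs,*s(*p),z)[:2] for p in ss]).tolist());print(np.round([onz(md,Cd,*d(*p),z)[:2] for p in dd]).tolist())
E
```

```text
bar [549.1 -54.8 127.2] 5.3
head [ 536.7 -328.1  156.2] 1.0
rod at block [ 535.7 -333.3   41. ] 1.9
film top [640.2 -72.9  45.3] 0.4
lid top [ 636.9 -317.3   88. ] 1.8
turq head [ 585.2 -410.1  146.1] 2.6
small [ 455.2 -355.6  104.4] 1.4
stone top [516.1 150.5  45.8] 0.2
blue [ 517.9 -430.1  105.1] 0.8
tray
[[500.0, -16.0], [491.0, -113.0], [587.0, -122.0], [596.0, -28.0]]
[[504.0, -19.0], [496.0, -114.0], [593.0, -124.0], [596.0, -29.0]]
block
[[489.0, -314.0], [501.0, -373.0], [566.0, -356.0], [565.0, -301.0]]
[[498.0, -304.0], [506.0, -374.0], [572.0, -370.0], [569.0, -302.0]]
dish
[[445.0, 177.0], [522.0, 71.0], [652.0, 200.0], [561.0, 278.0]]
[[448.0, 172.0], [509.0, 73.0], [650.0, 194.0], [580.0, 270.0]]
```

```bash
python3 -m pendant '[{"claw":0.094,"delta_pos":[0.03,-0.02,-0.02],"rotation":[0,0,0.02]},{"claw":0.094,"delta_pos":[0.08,-0.056,-0.04],"rotation":[0,0,0.05]},{"claw":0.094,"delta_pos":[0.13,-0.09,-0.055],"rotation":[0,0,0.08]},{"claw":0.094,"delta_pos":[0.18,-0.125,-0.055],"rotation":[0,0,0.11]},{"claw":0.094,"delta_pos":[0.23,-0.16,-0.055],"rotation":[0,0,0.15]},{"claw":0.094,"delta_pos":[0.285,-0.2,-0.055],"rotation":[0,0,0.19]},{"claw":0.094,"delta_pos":[0.335,-0.235,-0.055],"rotation":[0,0,0.23]},{"claw":0.094,"delta_pos":[0.39,-0.27,-0.055],"rotation":[0,0,0.27]},{"claw":0.094,"delta_pos":[0.43,-0.3,-0.055],"rotation":[0,0,0.3]},{"claw":0.094,"delta_pos":[0.45,-0.315,-0.055],"rotation":[0,0,0.317]}]' 20
python3 - <<'E'
from h import *
snap('wrist','w1');print(manip.read_state()['eef_pos'],manip.read_state()['eef_rot'])
E
```

```text
clock: 1.4
eef_pos: [492.5, -125.3, 259.9]
eef_rot: [-3.14, 0.001, -0.089]
wrist_force: [-0.3, -0.1, 0.3]
finger_gap: 94.1
[ 493.25842437 -124.35333775  259.83016101] [-3.13994205e+00  7.50766760e-04 -8.87959667e-02]
```

View pics/w1.png

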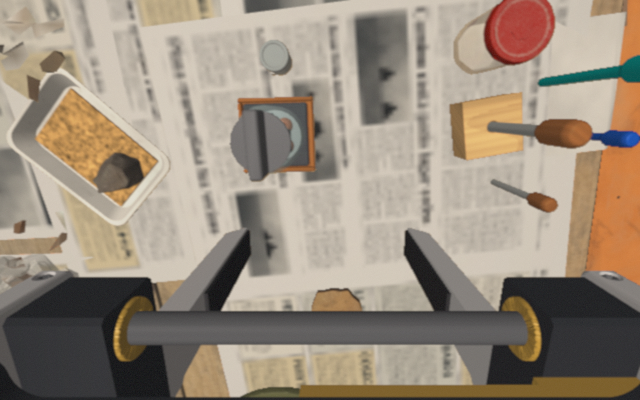

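The wrist view shows the jar at (275,135), with the bar near (257,145), the dish at (90,145), the stone at (120,172), the block at (487,125) and the stirrer head at (563,132). I'll enlarge the jar and dish.

```bash
python3 - <<'E'
import cv2
a=cv2.imread('pics/w1.png')
cv2.imwrite('pics/w1a.png',cv2.resize(a[85:190,220:330],None,fx=5.5,fy=5.5,interpolation=cv2.INTER_NEAREST))
cv2.imwrite('pics/w1b.png',cv2.resize(a[60:235,0:180],None,fx=3.4,fy=3.4,interpolation=cv2.INTER_NEAREST))
E
```

```text
(no output)
```

View pics/w1a.png

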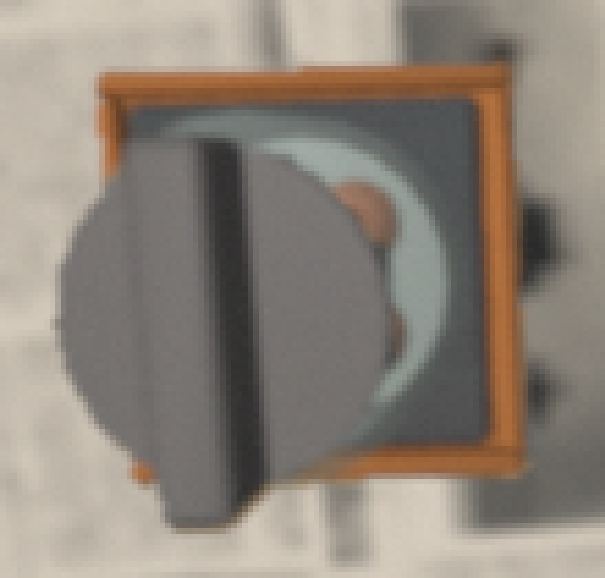

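View pics/w1b.png

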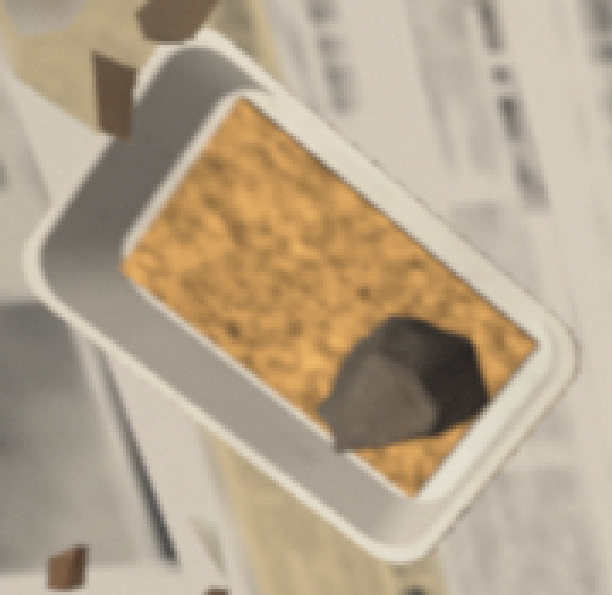

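```bash
python3 - <<'E'
from h import *
m=manip.camera_model('wrist');C=np.load('pics/w1.npy')
a=lambda x,y:(220+x/5.5-.4,85+y/5.5-.4); b=lambda x,y:(x/3.4-.4,60+y/3.4-.4)
def q(n,f,z,P):
    X=np.array([onz(m,C,*f(*p),z)[:2] for p in P]);c=X.mean(0)
    print(n,X.round().tolist(),'c',c.round(1));return X
X=q('bar',a,154,[(130,140),(197,138),(232,526),(168,528)])
d=(X[0]+X[1]-X[2]-X[3]);print('bar ang',np.arctan2(d[1],d[0]))
X=q('tray',a,16,[(100,75),(510,65),(523,470),(140,480)])
d=X[0]+X[1]-X[2]-X[3];print(np.arctan2(d[1],d[0]))
X=q('mat',b,10,[(243,97),(537,345),(412,496),(122,262)])
d=X[0]+X[3]-X[1]-X[2];print('mat y ang',np.arctan2(d[1],d[0]),np.linalg.norm(d)/2)
u=lambda x,y:(x,y)
q('stonebase',b,10,[(335,450),(490,395)])
q('stonetop',b,45,[(320,410),(390,318),(470,345)])
q('head top',u,180,[(588,131)])
q('rod at block',u,45,[(493,127)])
q('block',u,45,[(452,106),(521,94),(523,150),(455,160)])
# measure angle via line fit
E
```

```text
bar [[577.0, -61.0], [577.0, -72.0], [514.0, -69.0], [515.0, -58.0]] c [545.8 -65. ]
bar ang -0.056705148030007556
tray [[596.0, -21.0], [590.0, -117.0], [495.0, -110.0], [501.0, -16.0]] c [545.7 -66.1]
-0.06419294745153849
mat [[628.0, 192.0], [526.0, 103.0], [468.0, 170.0], [572.0, 259.0]] c [548.5 180.8]
mat y ang 0.7097666572390008 136.72929074048494
stonebase [[490.0, 196.0], [507.0, 127.0]] c [498.6 161.5]
stonetop [[512.0, 170.0], [544.0, 135.0], [531.0, 108.0]] c [529.1 137.9]
head top [[536.0, -342.0]] c [ 536.  -341.7]
rod at block [[534.0, -334.0]] c [ 533.7 -333.9]
block [[563.0, -284.0], [569.0, -365.0], [502.0, -372.0], [497.0, -288.0]] c [ 532.9 -327.4]
```

```bash
python3 -m pendant '[{"claw":0.07,"delta_pos":[0.02,-0.027,0.02],"rotation":[0,0,-0.01]},{"claw":0.07,"delta_pos":[0.04,-0.054,0.055],"rotation":[0,0,-0.03]},{"claw":0.07,"delta_pos":[0.047,-0.0634,0.08],"rotation":[0,0,-0.03]},{"claw":0.07,"delta_pos":[0.047,-0.0634,0.085],"rotation":[0,0,-0.03]},{"claw":0.07,"delta_pos":[0.047,-0.0634,0.085],"rotation":[0,0,-0.03]}]' 20
python3 - <<'E'
from h import *
im,_,_=snap('wrist','w2');print(manip.read_state()['eef_pos'],manip.read_state()['eef_rot'])
E
```

```text
clock: 2.08
eef_pos: [545.4, -65.9, 175.5]
eef_rot: [-3.14, 0.0, -0.059]
wrist_force: [-1.1, -0.5, 1.2]
finger_gap: 69.8
[545.68320225 -66.00265742 176.03623449] [-3.14017118e+00 -6.87585754e-04 -5.95380697e-02]
```

View pics/w2.png

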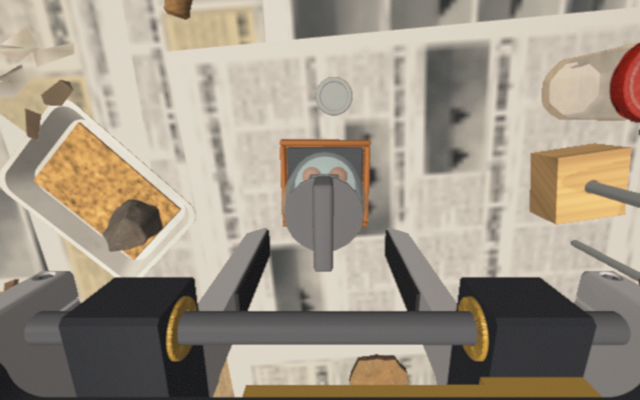

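The open fingers straddle the bar, which runs from (323,178) to (323,270). I'll measure it again from here.

```bash
python3 - <<'E'
import cv2
a=cv2.imread('pics/w2.png')
cv2.imwrite('pics/w2a.png',cv2.resize(a[130:280,270:380],None,fx=4,fy=4,interpolation=cv2.INTER_NEAREST))
E
```

```text
(no output)
```

View pics/w2a.png

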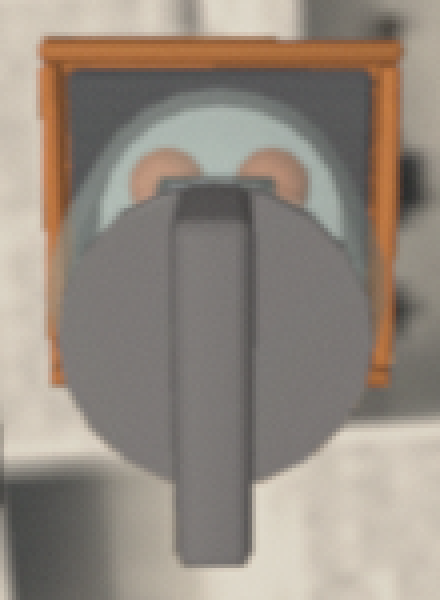

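```bash
python3 - <<'E'
from h import *
m=manip.camera_model('wrist');C=np.load('pics/w2.npy')
a=lambda x,y:(270+x/4-.4,130+y/4-.4)
def q(n,z,P):
    X=np.array([onz(m,C,*a(*p),z)[:2] for p in P]);d=X[0]+X[1]-X[2]-X[3];print(n,X.round(1).tolist(),X.mean(0).round(1),np.arctan2(d[1],d[0]))
q('bar',154,[(178,220),(247,220),(246,566),(180,566)])
q('tray',16,[(41,42),(402,43),(390,384),(52,384)])
E
```

```text
bar [[577.4, -61.3], [576.7, -72.5], [514.4, -68.8], [515.1, -57.2]] [545.9 -65. ] -0.06215981812111276
tray [[596.9, -20.6], [590.9, -116.1], [495.1, -110.4], [500.8, -14.1]] [545.9 -65.3] -0.06322205608619325
```

```bash
python3 -m pendant '[{"claw":0.07,"delta_pos":[0,-0.001,0.025],"rotation":[0,0,0.002]},{"claw":0.06,"delta_pos":[0,-0.001,0.045],"rotation":[0,0,0.002]},{"claw":0.05,"delta_pos":[0,-0.001,0.0495],"rotation":[0,0,0.002]},{"claw":0.03,"delta_pos":[0,-0.001,0.0495],"rotation":[0,0,0.002]},{"claw":0.005,"delta_pos":[0,-0.001,0.0495],"rotation":[0,0,0.002]},{"claw":0.005,"delta_pos":[0,-0.001,0.0495],"rotation":[0,0,0.002]},{"claw":0.005,"delta_pos":[0,-0.001,0.0495],"rotation":[0,0,0.002]},{"claw":0.005,"delta_pos":[0,-0.001,0.0495],"rotation":[0,0,0.002]}]' 45
```

```text
clock: 3.12
eef_pos: [546.0, -64.5, 126.8]
eef_rot: [-3.139, -0.001, -0.061]
wrist_force: [2.2, 4.6, 2.1]
finger_gap: 13.7
```

```bash
python3 -m pendant '[{"claw":0.005,"delta_pos":[0,0,0],"rotation":[0,0,0.1]},{"claw":0.005,"delta_pos":[0,0,-0.0005],"rotation":[0,0,0.2]},{"claw":0.005,"delta_pos":[0,0,-0.001],"rotation":[0,0,0.3]},{"claw":0.005,"delta_pos":[0,0,-0.001],"rotation":[0,0,0.2]},{"claw":0.005,"delta_pos":[0,0,-0.0015],"rotation":[0,0,0.1]},{"claw":0.005,"delta_pos":[0,0,-0.002],"rotation":[0,0,0]},{"claw":0.005,"delta_pos":[0,0,-0.0025],"rotation":[0,0,-0.1]},{"claw":0.005,"delta_pos":[0,0,-0.003],"rotation":[0,0,-0.2]},{"claw":0.005,"delta_pos":[0,0,-0.003],"rotation":[0,0,-0.3]}]' 45
python3 - <<'E'
from h import *
snap('side','s3');s=manip.read_state();print(s['eef_pos'],s['eef_rot'],s['wrist_force'],s['moment'])
E
```

```text
clock: 4.25
eef_pos: [545.5, -64.1, 129.2]
eef_rot: [-3.139, -0.0, 0.241]
wrist_force: [-1.7, 4.0, -2.7]
finger_gap: 13.4
[545.4801225  -64.1348731  129.20540846] [-3.13874873e+00 -4.34746519e-04  2.46229736e-01] [-1.14526841  3.52113861 -3.02166337] [ 0.81760164  0.2683549  -0.47103528]
```

```bash
python3 - <<'E'
import cv2
b=cv2.imread('pics/s3.png')
cv2.imwrite('pics/s3a.png',cv2.resize(b[130:250,250:370],None,fx=5,fy=5,interpolation=cv2.INTER_CUBIC))
E
```

```text
(no output)
```

View pics/s3a.png

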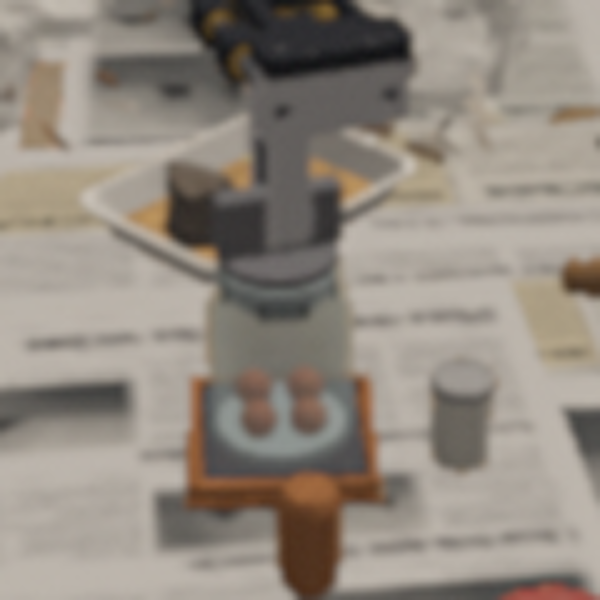

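The stopper turned with the grip and is rising. The jar is seated in its tray and the vertical pull is small. I'll continue.

```bash
python3 -m pendant '[{"claw":0.005,"delta_pos":[0,0,0],"rotation":[0,0,0.12]},{"claw":0.005,"delta_pos":[0,0,-0.0008],"rotation":[0,0,0.24]},{"claw":0.005,"delta_pos":[0,0,-0.0016],"rotation":[0,0,0.36]},{"claw":0.005,"delta_pos":[0,0,-0.0024],"rotation":[0,0,0.48]},{"claw":0.005,"delta_pos":[0,0,-0.003],"rotation":[0,0,0.6]},{"claw":0.005,"delta_pos":[0,0,-0.003],"rotation":[0,0,0.48]},{"claw":0.005,"delta_pos":[0,0,-0.0038],"rotation":[0,0,0.36]},{"claw":0.005,"delta_pos":[0,0,-0.0046],"rotation":[0,0,0.24]},{"claw":0.005,"delta_pos":[0,0,-0.0054],"rotation":[0,0,0.12]},{"claw":0.005,"delta_pos":[0,0,-0.006],"rotation":[0,0,0]}]' 45
python3 -m pendant '[{"claw":0.005,"delta_pos":[0,0,0],"rotation":[0,0,0.12]},{"claw":0.005,"delta_pos":[0,0,-0.0008],"rotation":[0,0,0.24]},{"claw":0.005,"delta_pos":[0,0,-0.0016],"rotation":[0,0,0.36]},{"claw":0.005,"delta_pos":[0,0,-0.0024],"rotation":[0,0,0.48]},{"claw":0.005,"delta_pos":[0,0,-0.003],"rotation":[0,0,0.6]},{"claw":0.005,"delta_pos":[0,0,-0.003],"rotation":[0,0,0.48]},{"claw":0.005,"delta_pos":[0,0,-0.0038],"rotation":[0,0,0.36]},{"claw":0.005,"delta_pos":[0,0,-0.0046],"rotation":[0,0,0.24]},{"claw":0.005,"delta_pos":[0,0,-0.0054],"rotation":[0,0,0.12]},{"claw":0.005,"delta_pos":[0,0,-0.006],"rotation":[0,0,0]}]' 45
```

```text
clock: 5.55
eef_pos: [545.1, -64.0, 134.6]
eef_rot: [-3.138, 0.001, 0.248]
wrist_force: [-0.5, 2.7, -5.1]
finger_gap: 13.7
clock: 6.8
eef_pos: [545.0, -64.2, 140.6]
eef_rot: [-3.138, 0.001, 0.25]
wrist_force: [0.3, 0.6, -0.2]
finger_gap: 13.3
```

```bash
python3 -m pendant '[{"claw":0.005,"delta_pos":[0,0,-0.0005],"rotation":[0,0,0.12]},{"claw":0.005,"delta_pos":[0,0,-0.0012],"rotation":[0,0,0.24]},{"claw":0.005,"delta_pos":[0,0,-0.0018],"rotation":[0,0,0.36]},{"claw":0.005,"delta_pos":[0,0,-0.0025],"rotation":[0,0,0.48]},{"claw":0.005,"delta_pos":[0,0,-0.0035],"rotation":[0,0,0.54]},{"claw":0.005,"delta_pos":[0,0,-0.0045],"rotation":[0,0,0.48]},{"claw":0.005,"delta_pos":[0,0,-0.0055],"rotation":[0,0,0.4]},{"claw":0.005,"delta_pos":[0,0,-0.0085],"rotation":[0,0,0.3]},{"claw":0.005,"delta_pos":[0,0,-0.0135],"rotation":[0,0,0.3]},{"claw":0.005,"delta_pos":[0,0,-0.022],"rotation":[0,0,0.3]}]' 45
python3 - <<'E'
from h import *
snap('side','s4');s=manip.read_state();print(s['eef_pos'],s['eef_rot'],s['wrist_force'],s['moment'])
b=cv2.imread('pics/s4.png')
cv2.imwrite('pics/s4a.png',cv2.resize(b[130:250,250:370],None,fx=5,fy=5,interpolation=cv2.INTER_CUBIC))
E
```

```text
clock: 8.05
eef_pos: [544.9, -64.3, 162.8]
eef_rot: [-3.139, 0.003, -0.052]
wrist_force: [-1.0, -0.5, -1.6]
finger_gap: 13.4
[545.48537827 -64.39856378 164.24929556] [-3.13900470e+00  4.90283355e-04 -5.20247769e-02] [1.3702266  0.11349757 0.29894056] [ 0.06560411 -0.00143582 -0.00762301]
```

View pics/s4a.png

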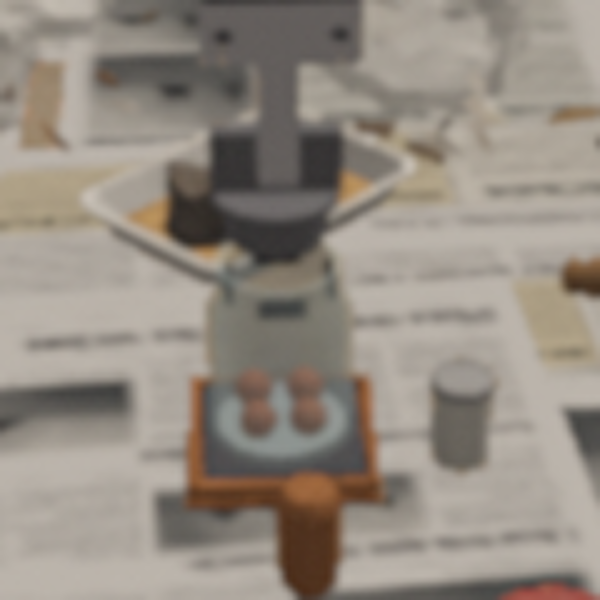

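The stopper is out, the jar is seated and the beads are in place. Before travelling to the dish I'll check how much room the bags behind it leave.

```bash
python3 - <<'E'
from h import *
m=manip.camera_model('side');C=np.array(m['cam_to_world'])
for p in [(332,152),(315,148),(350,150),(235,158),(265,150),(332,85)]: print(p,onz(m,C,*p,0).round(),onz(m,C,*p,80).round())
m=manip.camera_model('wrist');C=np.load('pics/w1.npy')
for p in [(20,45),(45,75),(30,55),(0,70)]: print(p,onz(m,C,*p,0).round())
E
python3 -m pendant '[{"claw":0.005,"delta_pos":[0,0,-0.03],"rotation":[0,0,0]},{"claw":0.005,"delta_pos":[0,0,-0.06],"rotation":[0,0,0]},{"claw":0.005,"delta_pos":[0.004,-0.06,-0.06],"rotation":[0,0,-0.15]},{"claw":0.005,"delta_pos":[0.008,-0.11,-0.06],"rotation":[0,0,-0.3]},{"claw":0.005,"delta_pos":[0.01,-0.16,-0.06],"rotation":[0,0,-0.45]},{"claw":0.005,"delta_pos":[0.012,-0.2,-0.06],"rotation":[0,0,-0.6]},{"claw":0.005,"delta_pos":[0.013,-0.24,-0.06],"rotation":[0,0,-0.72]},{"claw":0.005,"delta_pos":[0.0135,-0.267,-0.06],"rotation":[0,0,-0.76]},{"claw":0.005,"delta_pos":[0.0135,-0.267,-0.06],"rotation":[0,0,-0.76]},{"claw":0.005,"delta_pos":[0.0135,-0.267,-0.06],"rotation":[0,0,-0.76]}]' 45
python3 - <<'E'
from h import *
snap('wrist','w5');s=manip.read_state();print(s['eef_pos'],s['eef_rot'],s['wrist_force'])
snap('side','s5')
E
```

```text
(332, 152) [668. 311.   0.] [644. 155.  80.]
(315, 148) [614. 347.   0.] [597. 187.  80.]
(350, 150) [732. 319.   0.] [700. 163.  80.]
(235, 158) [343. 301.   0.] [360. 147.  80.]
(265, 150) [441. 349.   0.] [446. 189.  80.]
(332, 85) [ 770. 1028.    0.] [733. 781.  80.]
(20, 45) [686. 249.   0.]
(45, 75) [649. 229.   0.]
(30, 55) [674. 240.   0.]
(0, 70) [660. 285.   0.]
clock: 9.35
eef_pos: [572.9, 200.7, 225.0]
eef_rot: [-3.14, -0.001, 0.706]
wrist_force: [1.0, 0.2, -1.7]
finger_gap: 13.6
[572.94311246 200.46368728 225.07282914] [-3.13959896e+00 -1.37945419e-03  7.06043634e-01] [ 0.20284846 -0.32673743 -2.67073605]
```

View pics/w5.png

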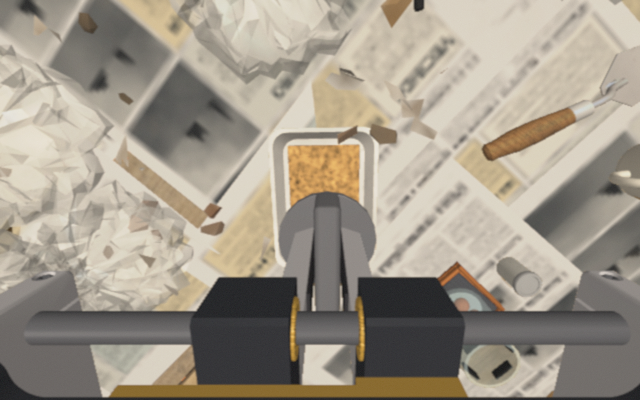

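View pics/s5.png

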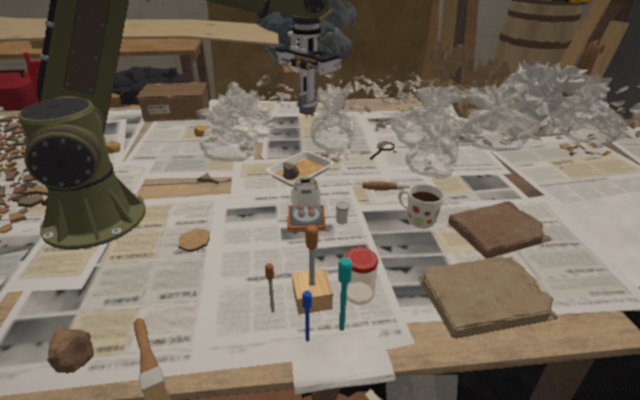

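The view shows the mat's far end at (324,145), centred under the gripper, and the bags well off to the sides. I'll lower onto the mat, slowing near the end.

```bash
python3 - <<'E'
from h import *
m=manip.camera_model('wrist');C=np.load('pics/w5.npy')
for p in [(288,145),(360,145),(358,195),(288,195)]: 
    P=onz(m,C,*p,10)[:2]-[548.5,180.8];print(P@[.758,.652],P@[.652,-.758])
E
python3 -m pendant '[{"claw":0.005,"delta_pos":[0,0,0.03],"rotation":[0,0,0]},{"claw":0.005,"delta_pos":[0,0,0.08],"rotation":[0,0,0]},{"claw":0.005,"delta_pos":[0,0,0.125],"rotation":[0,0,0]},{"claw":0.005,"delta_pos":[0,0,0.155],"rotation":[0,0,0]},{"claw":0.005,"delta_pos":[0,0,0.168],"rotation":[0,0,0]},{"claw":0.005,"delta_pos":[0,0,0.174],"rotation":[0,0,0]},{"claw":0.005,"delta_pos":[0,0,0.176],"rotation":[0,0,0]}]' 45
```

```text
68.53243293143532 -46.08720683186312
68.13279614599095 43.12372449272367
4.150882593524822 41.99340460403507
4.515429411471765 -48.465186606996326
clock: 10.32
eef_pos: [573.4, 200.8, 49.9]
eef_rot: [-3.14, -0.003, 0.706]
wrist_force: [0.1, -0.6, -1.9]
finger_gap: 13.5
```

```bash
python3 -m pendant '[{"claw":0.005,"delta_pos":[0,0,0.0015],"rotation":[0,0,0]},{"claw":0.005,"delta_pos":[0,0,0.003],"rotation":[0,0,0]},{"claw":0.005,"delta_pos":[0,0,0.004],"rotation":[0,0,0]},{"claw":0.005,"delta_pos":[0,0,0.005],"rotation":[0,0,0]}]' 45
python3 - <<'E'
from h import *
snap('side','s6');s=manip.read_state();print(s['eef_pos'],s['eef_rot'],s['wrist_force'])
b=cv2.imread('pics/s6.png')
cv2.imwrite('pics/s6a.png',cv2.resize(b[90:210,240:360],None,fx=5,fy=5,interpolation=cv2.INTER_CUBIC))
E
```

```text
clock: 10.82
eef_pos: [573.5, 200.8, 45.0]
eef_rot: [-3.14, -0.003, 0.706]
wrist_force: [-0.3, -0.2, -1.0]
finger_gap: 13.9
[573.43559878 200.81725864  44.8087356 ] [-3.14013339e+00 -2.60629554e-03  7.05759905e-01] [ 0.51734504 -0.58045998 -0.67858192]
```

View pics/s6a.png

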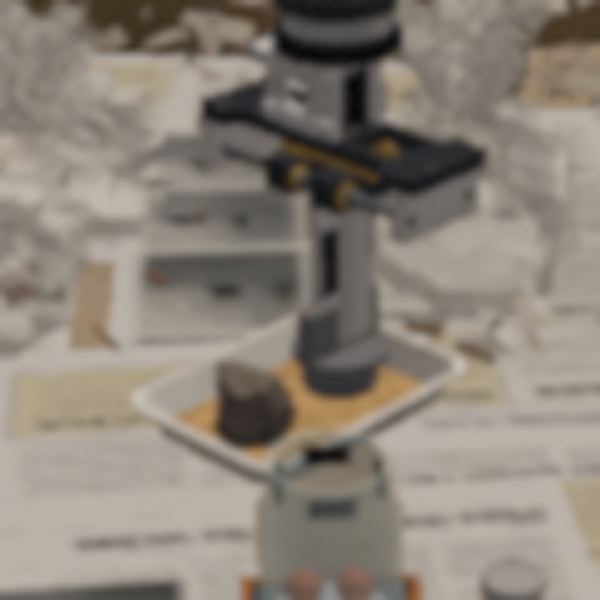

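The plug is just above the mat and well clear of the stone. I'll lower to contact.

```bash
python3 -m pendant '[{"claw":0.005,"delta_pos":[0,0,0.0007],"rotation":[0,0,0]},{"claw":0.005,"delta_pos":[0,0,0.0015],"rotation":[0,0,0]},{"claw":0.005,"delta_pos":[0,0,0.0015],"rotation":[0,0,0]}]' 45
```

```text
clock: 11.25
eef_pos: [573.4, 200.8, 43.2]
eef_rot: [-3.14, -0.002, 0.706]
wrist_force: [-1.0, -0.0, -1.9]
finger_gap: 13.7
```

```bash
python3 -m pendant '[{"claw":0.005,"delta_pos":[0,0,0.0008],"rotation":[0,0,0]},{"claw":0.005,"delta_pos":[0,0,0.0016],"rotation":[0,0,0]},{"claw":0.005,"delta_pos":[0,0,0.0016],"rotation":[0,0,0]}]' 45
```

```text
clock: 11.62
eef_pos: [573.6, 200.9, 42.6]
eef_rot: [-3.14, -0.003, 0.706]
wrist_force: [-4.6, -1.0, 8.1]
finger_gap: 13.5
```

Contact is at 8 N. I'll release and rise.

```bash
python3 -m pendant '[{"claw":0.018,"delta_pos":[0,0,-0.0005],"rotation":[0,0,0]},{"claw":0.024,"delta_pos":[0,0,-0.0005],"rotation":[0,0,0]},{"claw":0.035,"delta_pos":[0,0,-0.0005],"rotation":[0,0,0]},{"claw":0.045,"delta_pos":[0,0,-0.0005],"rotation":[0,0,0]},{"claw":0.045,"delta_pos":[0,0,-0.0005],"rotation":[0,0,0]},{"claw":0.045,"delta_pos":[0,0,-0.02],"rotation":[0,0,0]},{"claw":0.045,"delta_pos":[0,0,-0.07],"rotation":[0,0,0]},{"claw":0.045,"delta_pos":[0,0,-0.13],"rotation":[0,0,0]},{"claw":0.045,"delta_pos":[0,0,-0.19],"rotation":[0,0,0]},{"claw":0.045,"delta_pos":[0,0,-0.21],"rotation":[0,0,0]}]' 20
python3 - <<'E'
from h import *
snap('side','s7');snap('wrist','w7');s=manip.read_state();print(s['eef_pos'],s['eef_rot'],s['wrist_force'])
b=cv2.imread('pics/s7.png')
cv2.imwrite('pics/s7a.png',cv2.resize(b[130:250,240:360],None,fx=5,fy=5,interpolation=cv2.INTER_CUBIC))
E
```

```text
clock: 12.88
eef_pos: [573.8, 200.5, 258.6]
eef_rot: [3.14, -0.01, 0.706]
wrist_force: [-0.2, 0.0, -0.1]
finger_gap: 44.8
[573.80821227 200.49376457 256.57564961] [ 3.14045897 -0.00828183  0.7058783 ] [-0.05558405 -0.0708061  -0.30758053]
```

View pics/s7a.png

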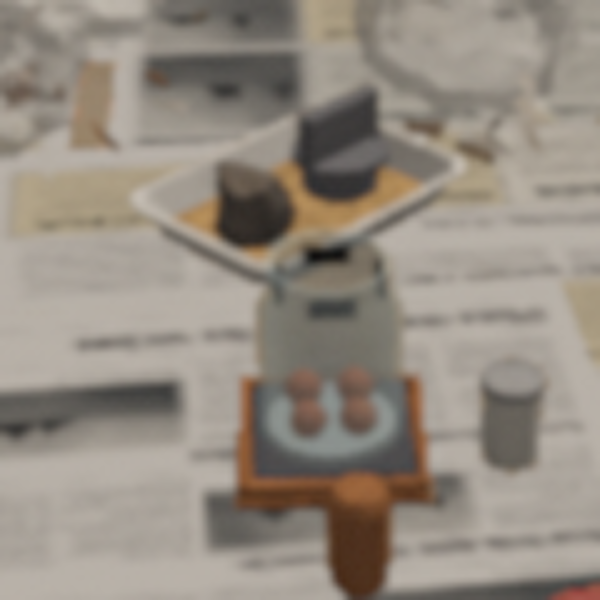

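View pics/w7.png

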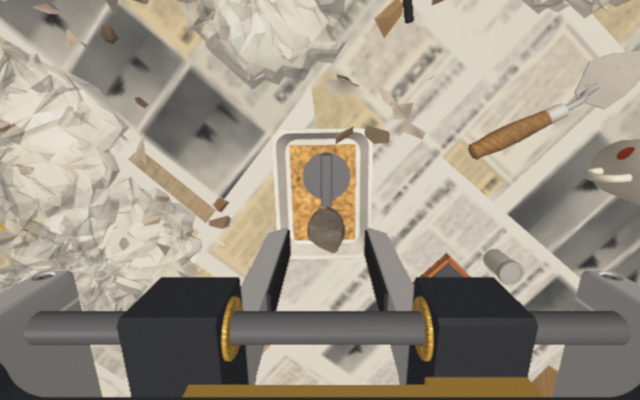

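The stopper stands upright on the mat beside the stone, and jar, beads, stone and can are unmoved. Now I'll go over to the stirrer.

```bash
python3 -m pendant '[{"claw":0.06,"delta_pos":[-0.03,0.03,0.005],"rotation":[0,0,0.06]},{"claw":0.06,"delta_pos":[-0.07,0.071,0.005],"rotation":[0,0,0.15]},{"claw":0.06,"delta_pos":[-0.11,0.112,0.005],"rotation":[0,0,0.24]},{"claw":0.06,"delta_pos":[-0.15,0.153,0.005],"rotation":[0,0,0.33]},{"claw":0.06,"delta_pos":[-0.19,0.194,0.005],"rotation":[0,0,0.42]},{"claw":0.06,"delta_pos":[-0.23,0.235,0.005],"rotation":[0,0,0.5]},{"claw":0.06,"delta_pos":[-0.27,0.276,0.005],"rotation":[0,0,0.6]},{"claw":0.06,"delta_pos":[-0.31,0.317,0.005],"rotation":[0,0,0.68]},{"claw":0.06,"delta_pos":[-0.35,0.358,0.005],"rotation":[0,0,0.75]},{"claw":0.06,"delta_pos":[-0.372,0.379,0.005],"rotation":[0,0,0.766]}]' 20
python3 -m pendant '[{"claw":0.06,"delta_pos":[0,0,0],"rotation":[0,0,0]}]' 20
python3 - <<'E'
from h import *
snap('wrist','w8');s=manip.read_state();print(s['eef_pos'],s['eef_rot'],s['wrist_force'])
E
```

```text
clock: 14.22
eef_pos: [535.5, -331.6, 247.6]
eef_rot: [-3.136, -0.005, -0.064]
wrist_force: [0.5, 0.5, -0.5]
finger_gap: 60.2
clock: 14.35
eef_pos: [534.6, -333.0, 246.2]
eef_rot: [-3.135, -0.003, -0.066]
wrist_force: [-0.4, 0.1, 0.1]
finger_gap: 60.2
[ 534.81168121 -331.99264567  246.32084347] [-3.13457715 -0.0032293  -0.06497548] [-0.69439568 -0.45244796 -0.12355825]
```

View pics/w8.png

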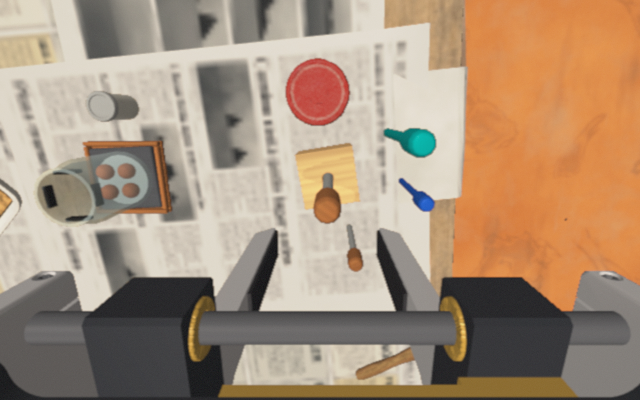

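The meant stirrer's head top is at (326,208) and its rod enters the block near (328,176). The small brown one at (353,250) isn't wanted.

```bash
python3 - <<'E'
from h import *
b=cv2.imread('pics/w8.png')
cv2.imwrite('pics/w8a.png',cv2.resize(b[135:235,280:380],None,fx=6,fy=6,interpolation=cv2.INTER_NEAREST))
m=manip.camera_model('wrist');C=np.load('pics/w8.npy')
for p,z in [((326,210),184),((328,174),45)]+[(q,45) for q in [(296,155),(352,144),(358,200),(304,210)]]: print(p,onz(m,C,*p,z).round(1))
E
```

```text
(326, 210) [ 536.3 -333.8  184. ]
(328, 174) [ 539.3 -335.1   45. ]
(296, 155) [ 565.  -298.1   45. ]
(352, 144) [ 573.7 -366.1   45. ]
(358, 200) [ 503.9 -370.4   45. ]
(304, 210) [ 495.2 -301.8   45. ]
```

View pics/w8a.png

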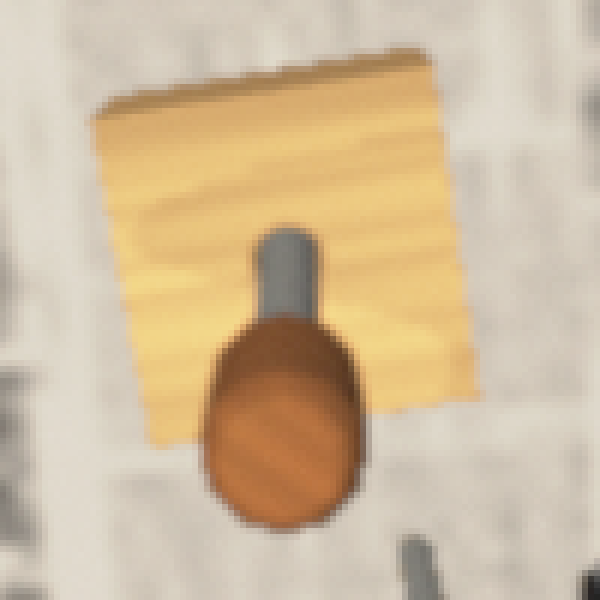

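```bash
python3 -m pendant '[{"claw":0.055,"delta_pos":[0.001,0.003,0.03],"rotation":[-0.007,0,0]},{"claw":0.055,"delta_pos":[0.0014,0.0036,0.07],"rotation":[-0.007,0,0]},{"claw":0.05,"delta_pos":[0.0014,0.0036,0.1],"rotation":[-0.007,0,0]},{"claw":0.045,"delta_pos":[0.0014,0.0036,0.1045],"rotation":[-0.007,0,0]},{"claw":0.03,"delta_pos":[0.0014,0.0036,0.1045],"rotation":[-0.007,0,0]},{"claw":0.01,"delta_pos":[0.0014,0.0036,0.1045],"rotation":[-0.007,0,0]},{"claw":0.01,"delta_pos":[0.0014,0.0036,0.1045],"rotation":[-0.007,0,0]},{"claw":0.01,"delta_pos":[0.0014,0.0036,0.1045],"rotation":[-0.007,0,0]}]' 40
python3 - <<'E'
from h import *
snap('side','s9');snap('wrist','w9');s=manip.read_state();print(s['eef_pos'],s['eef_rot'],s['wrist_force'])
E
```

```text
clock: 15.4
eef_pos: [536.8, -335.0, 143.0]
eef_rot: [3.141, -0.005, -0.065]
wrist_force: [0.1, 1.8, 7.1]
finger_gap: 23.0
[ 536.82281731 -335.03887314  143.04523732] [ 3.14099506 -0.00499906 -0.06494033] [-0.22088702  2.02965302  6.0185008 ]
```

View pics/s9.png

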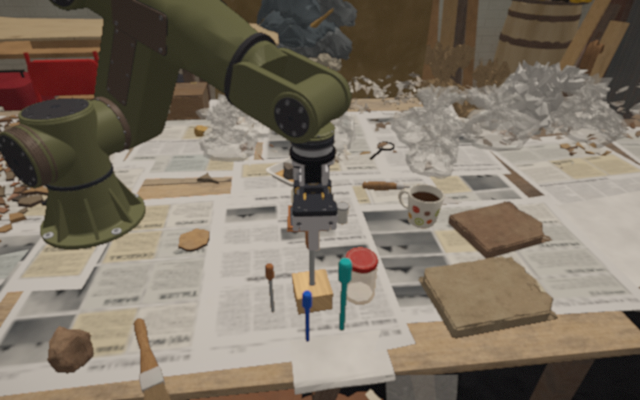

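The stirrer is gripped, with the gap at 23 mm. I'll lift it straight out of the block, then carry it over to the jar.

```bash
python3 -m pendant '[{"claw":0.01,"delta_pos":[0,0,-0.01],"rotation":[0,0,0]},{"claw":0.01,"delta_pos":[0,0,-0.03],"rotation":[0,0,0]},{"claw":0.01,"delta_pos":[0,0,-0.06],"rotation":[0,0,0]},{"claw":0.01,"delta_pos":[0,0,-0.1],"rotation":[0,0,0]},{"claw":0.01,"delta_pos":[0,0,-0.13],"rotation":[0,0,0]},{"claw":0.01,"delta_pos":[0,0,-0.13],"rotation":[0,0,0]}]' 55
python3 -m pendant '[{"claw":0.01,"delta_pos":[0,-0.02,0],"rotation":[0,0,0]},{"claw":0.01,"delta_pos":[-0.001,-0.06,0],"rotation":[0,0,0]},{"claw":0.01,"delta_pos":[-0.003,-0.1,0],"rotation":[0,0,0]},{"claw":0.01,"delta_pos":[-0.005,-0.14,0],"rotation":[0,0,0]},{"claw":0.01,"delta_pos":[-0.006,-0.18,0],"rotation":[0,0,0]},{"claw":0.01,"delta_pos":[-0.007,-0.22,0],"rotation":[0,0,0]},{"claw":0.01,"delta_pos":[-0.008,-0.25,0],"rotation":[0,0,0]},{"claw":0.01,"delta_pos":[-0.0085,-0.265,0],"rotation":[0,0,0]},{"claw":0.01,"delta_pos":[-0.0085,-0.27,0],"rotation":[0,0,0]},{"claw":0.01,"delta_pos":[-0.0085,-0.27,0],"rotation":[0,0,0]}]' 55
python3 - <<'E'
from h import *
snap('side','s10');snap('scene','c10');s=manip.read_state();print(s['eef_pos'],s['eef_rot'],s['wrist_force'])
for n,y,x in(('s10',70,240),('c10',90,240)):
  b=cv2.imread(f'pics/{n}.png');cv2.imwrite(f'pics/{n}a.png',cv2.resize(b[y:y+170,x:x+130],None,fx=3.5,fy=3.5,interpolation=cv2.INTER_CUBIC))
E
```

```text
clock: 16.25
eef_pos: [536.6, -335.4, 275.7]
eef_rot: [3.138, -0.009, -0.065]
wrist_force: [0.3, -0.3, -1.0]
finger_gap: 22.6
clock: 17.5
eef_pos: [545.6, -65.7, 274.4]
eef_rot: [3.138, -0.008, -0.065]
wrist_force: [-0.5, 0.6, -1.0]
finger_gap: 22.8
[545.58316366 -66.12080997 274.54277265] [ 3.13841721 -0.00839078 -0.06590217] [ 0.58205301  0.32417264 -0.78347453]
```

View pics/s10a.png

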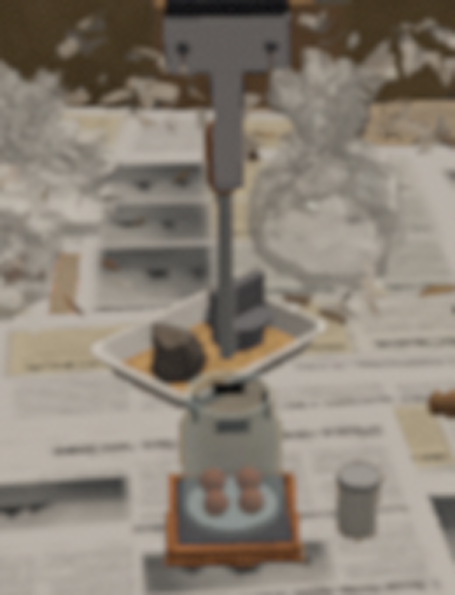

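View pics/c10a.png

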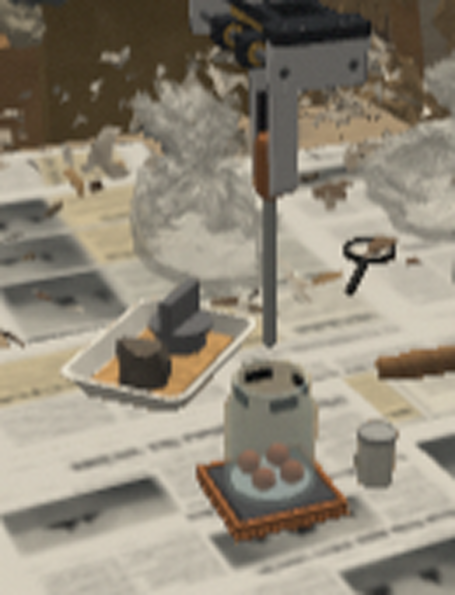

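The rod hangs near vertical over the jar, and all four beads sit on the jar's floor. I'll measure the foot and the beads.

```bash
python3 - <<'E'
from h import *
ms,md=manip.camera_model('scene'),manip.camera_model('side')
Cs,Cd=np.array(ms['cam_to_world']),np.array(md['cam_to_world'])
s=lambda x,y:(240+x/3.5-.4,90+y/3.5-.4); d=lambda x,y:(240+x/3.5-.4,70+y/3.5-.4)
print(two(ray(ms,Cs,*s(270,343)),ray(md,Cd,*d(227,353))), two(ray(ms,Cs,*s(268,205)),ray(md,Cd,*d(224,200))))
print('beads side',[onz(md,Cd,*d(*p),30)[:2].round() for p in[(213,478),(249,478),(216,501),(249,499)]])
print('beads scene',[onz(ms,Cs,*s(*p),30)[:2].round() for p in[(249,460),(279,453),(264,477),(292,470)]])
m=manip.camera_model('wrist');C=np.load('pics/w8.npy')
print('beads wrist',[onz(m,C,*p,30)[:2].round() for p in[(104,172),(127,170),(109,194),(131,191)]])
E
python3 - <<'E'
import cv2
b=cv2.imread('pics/w8.png');cv2.imwrite('pics/w8b.png',cv2.resize(b[130:230,30:180],None,fx=5,fy=5,interpolation=cv2.INTER_CUBIC))
E
```

```text
(array([545.1712232 , -59.11087906, 143.9866608 ]), np.float64(0.20030410440147633)) (array([545.1103735 , -55.16097251, 257.05199021]), np.float64(1.756957155893031))
beads side [array([534., -45.]), array([561., -48.]), array([534., -74.]), array([558., -75.])]
beads scene [array([534., -44.]), array([561., -45.]), array([534., -72.]), array([559., -73.])]
beads wrist [array([558., -49.]), array([558., -79.]), array([529., -49.]), array([531., -78.])]
```

View pics/w8b.png

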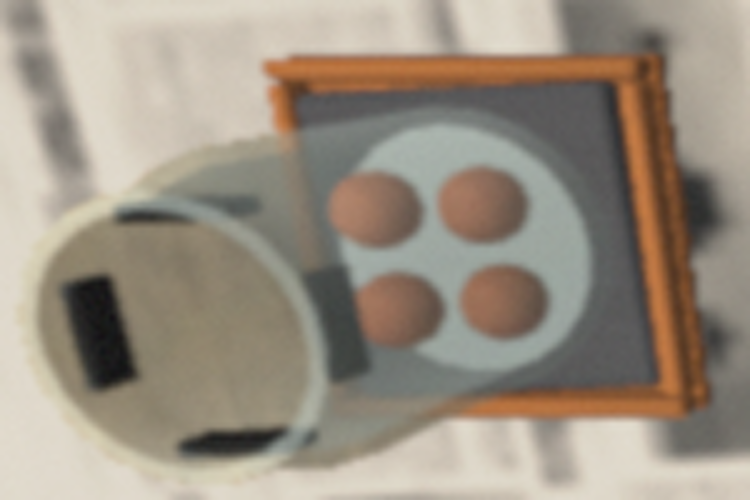

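```bash
python3 - <<'E'
from h import *
_,m,C=snap('wrist','w10')
T=T_tool()
for z in (0,30,60,100,130): print(z,proj(m,C,(T@[0,0,z-19+0,1])[:3]).round(1))
b=cv2.imread('pics/w10.png');cv2.imwrite('pics/w10b.png',cv2.resize(b[60:260,220:430],None,fx=3,fy=3,interpolation=cv2.INTER_CUBIC))
E
```

```text
0 [323.5 256.5]
30 [324. 236.]
60 [324.4 220.6]
100 [324.8 205.2]
130 [325.  196.2]
```

View pics/w10b.png

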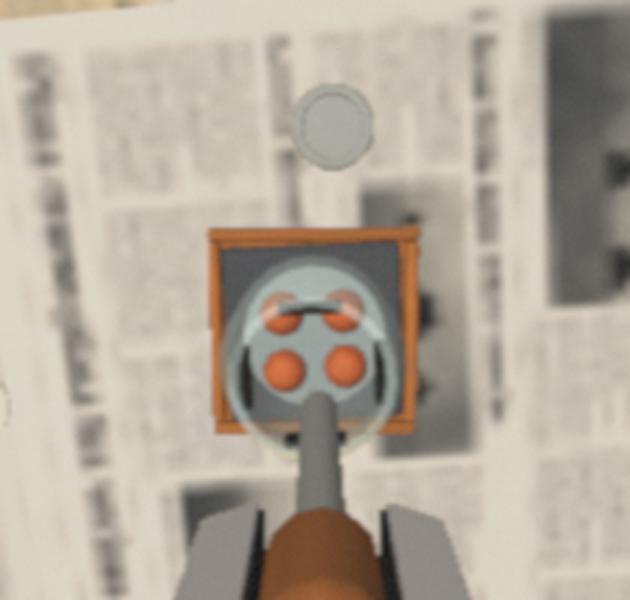

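The rod hangs along the tool's axis, with its foot at (326,194), about where a straight rod should be. I'll get the beads and rim in the same view.

```bash
python3 - <<'E'
from h import *
m=manip.camera_model('wrist');C=np.load('pics/w10.npy')
f=lambda x,y:(220+x/3-.3,60+y/3-.3)
B=np.array([onz(m,C,*f(*p),30)[:2] for p in[(283,311),(344,311),(285,370),(346,367)]]);print(B.round(1),B.mean(0))
print('tray',np.mean([onz(m,C,*f(*p),16)[:2] for p in[(209,229),(419,228),(414,432),(217,433)]],0))
s=manip.read_state();zf=s['eef_pos'][2]+19-149;print('foot',onz(m,C,*f(320,403),zf))
E
```

```text
[[559.1 -52.1]
 [557.2 -79.6]
 [531.9 -50.9]
 [531.4 -78.9]] [544.90903514 -65.38005705]
tray [545.53254932 -65.492327  ]
foot [543.83004233 -67.69065411 144.57757407]
```

```bash
python3 -m pendant '[{"claw":0.01,"delta_pos":[0,-0.0028,0.01],"rotation":[0,0,0]},{"claw":0.01,"delta_pos":[0,-0.0028,0.03],"rotation":[0,0,0]},{"claw":0.01,"delta_pos":[0,-0.0028,0.055],"rotation":[0,0,0]},{"claw":0.01,"delta_pos":[0,-0.0028,0.08],"rotation":[0,0,0]},{"claw":0.01,"delta_pos":[0,-0.0028,0.1],"rotation":[0,0,0]},{"claw":0.01,"delta_pos":[0,-0.0028,0.11],"rotation":[0,0,0]},{"claw":0.01,"delta_pos":[0,-0.0028,0.118],"rotation":[0,0,0]},{"claw":0.01,"delta_pos":[0,-0.0028,0.118],"rotation":[0,0,0]}]' 55
python3 - <<'E'
from h import *
snap('scene','c11');s=manip.read_state();print(s['eef_pos'],s['eef_rot'],s['wrist_force'])
b=cv2.imread('pics/c11.png');cv2.imwrite('pics/c11a.png',cv2.resize(b[160:260,270:370],None,fx=6,fy=6,interpolation=cv2.INTER_CUBIC))
E
```

```text
clock: 18.65
eef_pos: [546.7, -63.8, 156.4]
eef_rot: [3.138, -0.008, -0.066]
wrist_force: [0.0, -0.2, -1.0]
finger_gap: 23.1
[546.91259587 -63.83721321 156.88805073] [ 3.13837459 -0.00887257 -0.06604596] [ 1.33874227 -0.14251836 -0.5697924 ]
```

View pics/c11a.png

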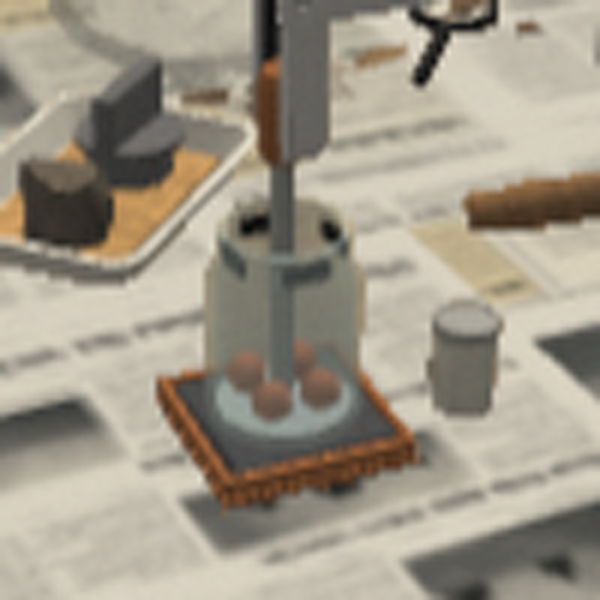

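The foot is down between the beads and touches nothing. I'll stir in a circle of 13 mm radius.

```bash
python3 -m pendant '[{"claw":0.01,"delta_pos":[0.006,0,0],"rotation":[0,0,0]},{"claw":0.01,"delta_pos":[0.012,0,0.001],"rotation":[0,0,0]},{"claw":0.01,"delta_pos":[0.0113,0.0065,0.001],"rotation":[0,0,0]},{"claw":0.01,"delta_pos":[0.0065,0.0113,0.001],"rotation":[0,0,0]},{"claw":0.01,"delta_pos":[0,0.013,0.001],"rotation":[0,0,0]},{"claw":0.01,"delta_pos":[-0.0065,0.0113,0.001],"rotation":[0,0,0]},{"claw":0.01,"delta_pos":[-0.0113,0.0065,0.001],"rotation":[0,0,0]},{"claw":0.01,"delta_pos":[-0.013,0,0.001],"rotation":[0,0,0]},{"claw":0.01,"delta_pos":[-0.0113,-0.0065,0.001],"rotation":[0,0,0]},{"claw":0.01,"delta_pos":[-0.0065,-0.0113,0.001],"rotation":[0,0,0]}]' 55
python3 - <<'E'
from h import *
snap('scene','c12');s=manip.read_state();print(s['eef_pos'],s['eef_rot'],s['wrist_force'])
b=cv2.imread('pics/c12.png');cv2.imwrite('pics/c12a.png',cv2.resize(b[160:260,270:370],None,fx=6,fy=6,interpolation=cv2.INTER_CUBIC))
E
```

```text
clock: 19.95
eef_pos: [541.5, -52.7, 156.0]
eef_rot: [3.136, -0.01, -0.066]
wrist_force: [3.2, -5.9, -1.6]
finger_gap: 22.8
[542.12363239 -52.35587602 156.02606779] [ 3.13596615 -0.01008653 -0.06545579] [ 4.05860748 -5.60732498 -0.93367511]
```

View pics/c12a.png

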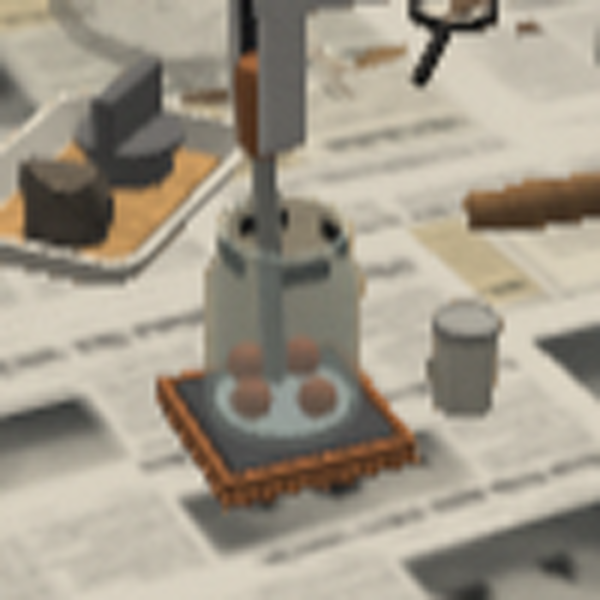

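```bash
python3 -m pendant '[{"claw":0.01,"delta_pos":[0.0057,-0.002,0],"rotation":[0,0,0]},{"claw":0.01,"delta_pos":[0.0122,-0.0003,0],"rotation":[0,0,0]},{"claw":0.01,"delta_pos":[0.017,0.0045,0],"rotation":[0,0,0]},{"claw":0.01,"delta_pos":[0.0187,0.011,0],"rotation":[0,0,0]},{"claw":0.01,"delta_pos":[0.017,0.0175,0],"rotation":[0,0,0]},{"claw":0.01,"delta_pos":[0.0122,0.0223,0],"rotation":[0,0,0]},{"claw":0.01,"delta_pos":[0.0057,0.024,0],"rotation":[0,0,0]},{"claw":0.01,"delta_pos":[-0.0008,0.0223,0],"rotation":[0,0,0]},{"claw":0.01,"delta_pos":[-0.0056,0.0175,0],"rotation":[0,0,0]},{"claw":0.01,"delta_pos":[-0.0073,0.011,0],"rotation":[0,0,0]}]' 60
python3 - <<'E'
from h import *
snap('scene','c13');s=manip.read_state();print(s['eef_pos'],s['eef_rot'],s['wrist_force'])
snap('wrist','w13')
b=cv2.imread('pics/c13.png');a=cv2.resize(b[160:260,270:370],None,fx=4,fy=4,interpolation=cv2.INTER_CUBIC)
b=cv2.imread('pics/w13.png');c=cv2.resize(b[130:230,277:377],None,fx=4,fy=4,interpolation=cv2.INTER_CUBIC)
cv2.imwrite('pics/c13a.png',cv2.hconcat([a,c]))
E
```

```text
clock: 21.25
eef_pos: [534.6, -62.8, 156.6]
eef_rot: [3.136, -0.012, -0.066]
wrist_force: [4.2, 0.3, -0.8]
finger_gap: 22.8
[534.46931961 -62.11137808 156.486104  ] [ 3.13596994 -0.01193187 -0.06530442] [ 4.24339817  1.60570615 -1.12109715]
```

View pics/c13a.png

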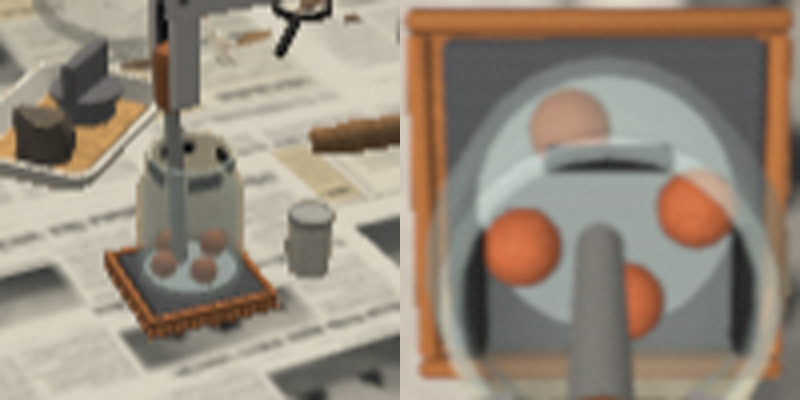

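The beads have clearly left their square: they are at crop (568,125), (523,245), (695,210) and (640,300). I'll measure how far they are from their starting places.

```bash
python3 - <<'E'
from h import *
m=manip.camera_model('wrist');C=np.load('pics/w13.npy')
f=lambda x,y:(277+(x-400)/4-.4,130+y/4-.4)
B0=np.array([[559.1,-52.1],[557.2,-79.6],[531.9,-50.9],[531.4,-78.9]])
B=np.array([onz(m,C,*f(*p),30)[:2] for p in[(568,125),(523,245),(695,210),(625,302)]]);print(B.round(1))
print(np.linalg.norm(B[:,None]-B0,axis=2).round(1))
print('tray',np.mean([onz(m,C,*f(*p),16)[:2] for p in[(405,12),(790,12),(778,375),(420,375)]],0))
E
```

```text
[[567.7 -58.7]
 [538.6 -45.3]
 [544.6 -88.6]
 [522.1 -69.8]]
[[10.9 23.4 36.7 41.6]
 [21.6 39.   8.7 34.3]
 [39.3 15.5 39.8 16.4]
 [41.1 36.5 21.3 13. ]]
tray [545.87583505 -64.74898756]
```

The nearest distances are 9–16 mm. One more turn will make it clear.

```bash
python3 -m pendant '[{"claw":0.01,"delta_pos":[0.001,-0.006,0],"rotation":[0,0,0]},{"claw":0.01,"delta_pos":[0.006,-0.011,0],"rotation":[0,0,0]},{"claw":0.01,"delta_pos":[0.0125,-0.0125,0],"rotation":[0,0,0]},{"claw":0.01,"delta_pos":[0.019,-0.011,0],"rotation":[0,0,0]},{"claw":0.01,"delta_pos":[0.024,-0.006,0],"rotation":[0,0,0]},{"claw":0.01,"delta_pos":[0.0255,0.001,0],"rotation":[0,0,0]},{"claw":0.01,"delta_pos":[0.024,0.007,0],"rotation":[0,0,0]},{"claw":0.01,"delta_pos":[0.019,0.012,0],"rotation":[0,0,0]},{"claw":0.01,"delta_pos":[0.0125,0.0138,0],"rotation":[0,0,0]},{"claw":0.01,"delta_pos":[0.006,0.012,0],"rotation":[0,0,0]}]' 60
cat > look.py <<'E'
import sys
from h import *
t=sys.argv[1]
snap('scene','c'+t);s=manip.read_state();print(s['eef_pos'],s['eef_rot'],s['wrist_force'])
snap('wrist','w'+t)
b=cv2.imread(f'pics/c{t}.png');a=cv2.resize(b[160:260,270:370],None,fx=4,fy=4,interpolation=cv2.INTER_CUBIC)
b=cv2.imread(f'pics/w{t}.png');c=cv2.resize(b[130:230,277:377],None,fx=4,fy=4,interpolation=cv2.INTER_CUBIC)
cv2.imwrite(f'pics/c{t}a.png',cv2.hconcat([a,c]))
E
python3 look.py 14
```

```text
clock: 22.6
eef_pos: [540.3, -73.6, 157.1]
eef_rot: [3.139, -0.015, -0.066]
wrist_force: [2.2, 8.4, -1.7]
finger_gap: 22.7
[539.62483896 -73.36234478 157.01266181] [ 3.13895711 -0.01404342 -0.06521148] [ 2.15133237  8.62033711 -1.11489062]
```

View pics/c14a.png

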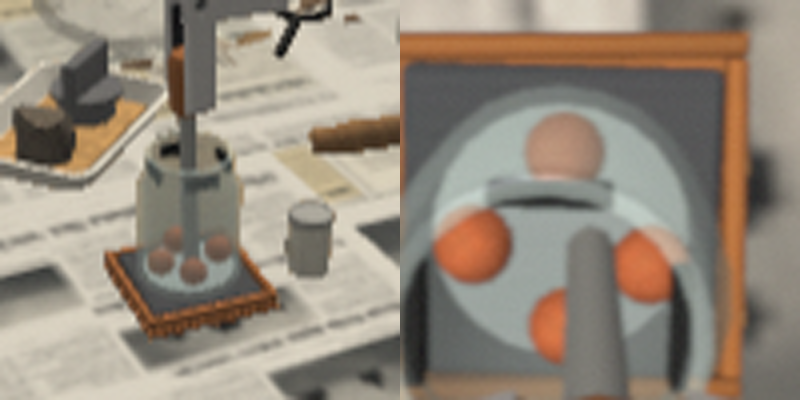

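```bash
python3 - <<'E'
from h import *
m=manip.camera_model('wrist');C=np.load('pics/w14.npy')
f=lambda x,y:(277+(x-400)/4-.4,130+y/4-.4)
B0=np.array([[559.1,-52.1],[557.2,-79.6],[531.9,-50.9],[531.4,-78.9]])
B=np.array([onz(m,C,*f(*p),30)[:2] for p in[(565,147),(473,245),(648,267),(565,325)]]);print(B.round(1))
print(np.linalg.norm(B[:,None]-B0,axis=2).round(1))
print('foot',onz(m,C,*f(590,236),26))
E
```

```text
[[567.8 -68.5]
 [544.7 -43.7]
 [536.1 -87.1]
 [522.3 -65.1]]
[[18.5 15.3 39.9 37.8]
 [16.7 38.  14.7 37.6]
 [41.8 22.4 36.4  9.4]
 [39.  37.7 17.2 16.5]]
foot [544.15250599 -72.98416008  26.        ]
```

Tracked from view to view, each bead has advanced clockwise by about 15–22 mm. I'll make one more turn for margin.

```bash
python3 -m pendant '[{"claw":0.01,"delta_pos":[-0.007,-0.002,0],"rotation":[0,0,0]},{"claw":0.01,"delta_pos":[-0.009,-0.009,0],"rotation":[0,0,0]},{"claw":0.01,"delta_pos":[-0.007,-0.016,0],"rotation":[0,0,0]},{"claw":0.01,"delta_pos":[-0.002,-0.021,0],"rotation":[0,0,0]},{"claw":0.01,"delta_pos":[0.005,-0.023,0],"rotation":[0,0,0]},{"claw":0.01,"delta_pos":[0.012,-0.021,0],"rotation":[0,0,0]},{"claw":0.01,"delta_pos":[0.017,-0.016,0],"rotation":[0,0,0]},{"claw":0.01,"delta_pos":[0.019,-0.009,0],"rotation":[0,0,0]},{"claw":0.01,"delta_pos":[0.017,-0.002,0],"rotation":[0,0,0]},{"claw":0.01,"delta_pos":[0.012,0.003,0],"rotation":[0,0,0]}]' 60
python3 look.py 15
```

```text
clock: 23.95
eef_pos: [551.4, -77.4, 157.0]
eef_rot: [3.14, -0.014, -0.065]
wrist_force: [0.7, 4.9, -1.3]
finger_gap: 23.1
[551.27108747 -77.49522439 157.27708588] [ 3.13996157 -0.01497872 -0.06573309] [-0.08552962  4.78711511 -1.91046181]
```

View pics/c15a.png

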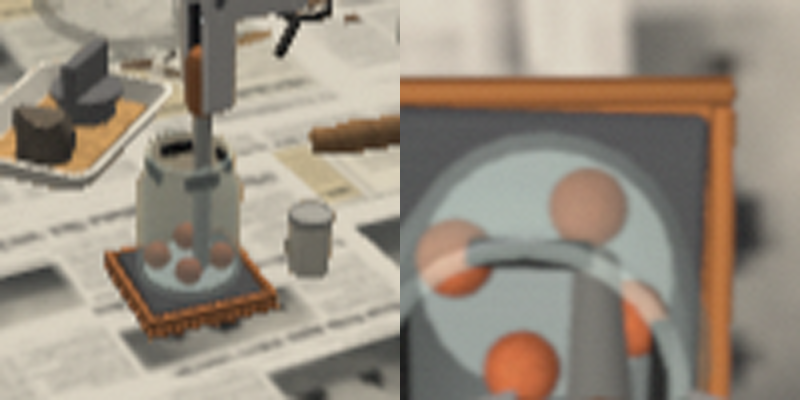

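```bash
python3 - <<'E'
from h import *
m=manip.camera_model('wrist');C=np.load('pics/w15.npy')
f=lambda x,y:(277+(x-400)/4-.4,130+y/4-.4)
B0=np.array([[559.1,-52.1],[557.2,-79.6],[531.9,-50.9],[531.4,-78.9]])
B=np.array([onz(m,C,*f(*p),30)[:2] for p in[(588,205),(455,257),(628,318),(522,366)]]);print(B.round(1))
print(np.linalg.norm(B[:,None]-B0,axis=2).round(1))
E
```

```text
[[564.7 -77.1]
 [553.6 -42.9]
 [534.8 -85.2]
 [523.8 -57.3]]
[[25.6  7.9 42.  33.3]
 [10.7 36.9 23.2 42.3]
 [41.1 23.1 34.5  7.2]
 [35.6 40.1 10.3 22.9]]
```

By continuous tracking, all four beads are now some 23–26 mm from their places. I'll centre the rod and lower its foot to the floor.

```bash
python3 -m pendant '[{"claw":0.01,"delta_pos":[-0.002,-0.004,0],"rotation":[0,0,0]},{"claw":0.01,"delta_pos":[-0.004,-0.008,0],"rotation":[0,0,0]},{"claw":0.01,"delta_pos":[-0.006,-0.012,0],"rotation":[0,0,0]},{"claw":0.01,"delta_pos":[-0.006,-0.012,0.0015],"rotation":[0,0,0]},{"claw":0.01,"delta_pos":[-0.006,-0.012,0.003],"rotation":[0,0,0]},{"claw":0.01,"delta_pos":[-0.006,-0.012,0.0045],"rotation":[0,0,0]}]' 60
python3 look.py 16
```

```text
clock: 24.8
eef_pos: [546.5, -65.0, 152.7]
eef_rot: [3.14, -0.015, -0.066]
wrist_force: [0.7, -0.1, -1.8]
finger_gap: 22.6
[546.40499632 -64.93405617 152.45661367] [ 3.13984764 -0.01488    -0.06587116] [-0.22399523  0.11908035 -1.74817944]
```

View pics/c16a.png

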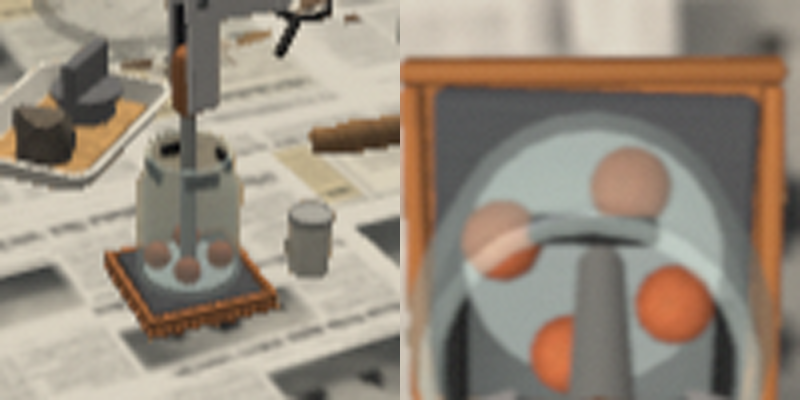

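Now down to contact with the floor.

```bash
python3 -m pendant '[{"claw":0.01,"delta_pos":[0,0,0.001],"rotation":[0,0,0]},{"claw":0.01,"delta_pos":[0,0,0.002],"rotation":[0,0,0]},{"claw":0.01,"delta_pos":[0,0,0.002],"rotation":[0,0,0]}]' 60
```

```text
clock: 25.28
eef_pos: [547.0, -65.1, 151.9]
eef_rot: [3.14, -0.017, -0.066]
wrist_force: [-1.2, 0.0, 10.1]
finger_gap: 22.9
```

```bash
python3 -m pendant '[{"claw":0.024,"delta_pos":[0,0,-0.001],"rotation":[0,0,0]},{"claw":0.028,"delta_pos":[0,0,-0.001],"rotation":[0,0,0]},{"claw":0.034,"delta_pos":[0,0,-0.001],"rotation":[0,0,0]},{"claw":0.042,"delta_pos":[0,0,-0.001],"rotation":[0,0,0]},{"claw":0.05,"delta_pos":[0,0,-0.001],"rotation":[0,0,0]},{"claw":0.06,"delta_pos":[0,0,-0.001],"rotation":[0,0,0]},{"claw":0.075,"delta_pos":[0,0,-0.001],"rotation":[0,0,0]},{"claw":0.094,"delta_pos":[0,0,-0.001],"rotation":[0,0,0]},{"claw":0.094,"delta_pos":[0,0,-0.001],"rotation":[0,0,0]}]' 20
python3 look.py 17
```

```text
clock: 26.4
eef_pos: [547.0, -65.1, 152.9]
eef_rot: [3.14, -0.017, -0.066]
wrist_force: [-0.1, -0.6, -0.4]
finger_gap: 86.5
[547.04723309 -65.08472415 152.90226575] [ 3.13958708 -0.01716359 -0.065959  ] [-0.13574172 -0.9924343  -0.74729369]
```

```bash
python3 - <<'E'
import cv2
a=cv2.imread('pics/c17.png');b=cv2.imread('pics/w17.png')
cv2.imwrite('pics/v17.png',cv2.hconcat([cv2.resize(a[130:260,270:370],(400,520),interpolation=cv2.INTER_CUBIC),cv2.resize(b[130:330,250:400],(390,520))]))
E
```

```text
(no output)
```

View pics/v17.png

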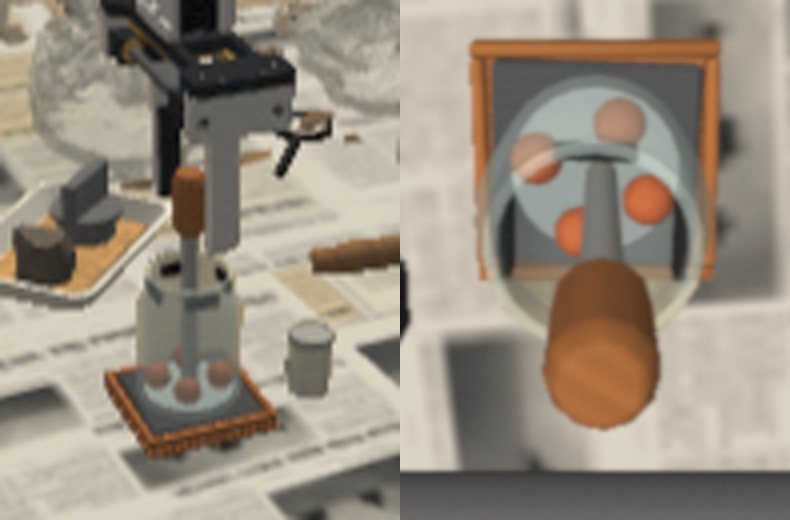

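```bash
python3 -m pendant '[{"claw":0.094,"delta_pos":[0,0,0],"rotation":[0,0,0]},{"claw":0.094,"delta_pos":[0,0,0],"rotation":[0,0,0]},{"claw":0.094,"delta_pos":[0,0,0],"rotation":[0,0,0]},{"claw":0.094,"delta_pos":[0,0,0],"rotation":[0,0,0]},{"claw":0.094,"delta_pos":[0,0,0],"rotation":[0,0,0]}]' 20
python3 look.py 18; python3 - <<'E'
import cv2
a=cv2.imread('pics/c18.png');b=cv2.imread('pics/w18.png')
cv2.imwrite('pics/v18.png',cv2.hconcat([cv2.resize(a[130:260,270:370],(400,520),interpolation=cv2.INTER_CUBIC),cv2.resize(b[130:330,250:400],(390,520))]))
E
```

```text
clock: 27.12
eef_pos: [547.0, -65.1, 152.9]
eef_rot: [3.14, -0.017, -0.066]
wrist_force: [-0.4, -0.3, 0.3]
finger_gap: 93.7
[547.04798757 -65.08045794 152.89992546] [ 3.13959088 -0.01715875 -0.06593055] [-0.58549868 -0.17097345  1.09987341]
```

View pics/v18.png

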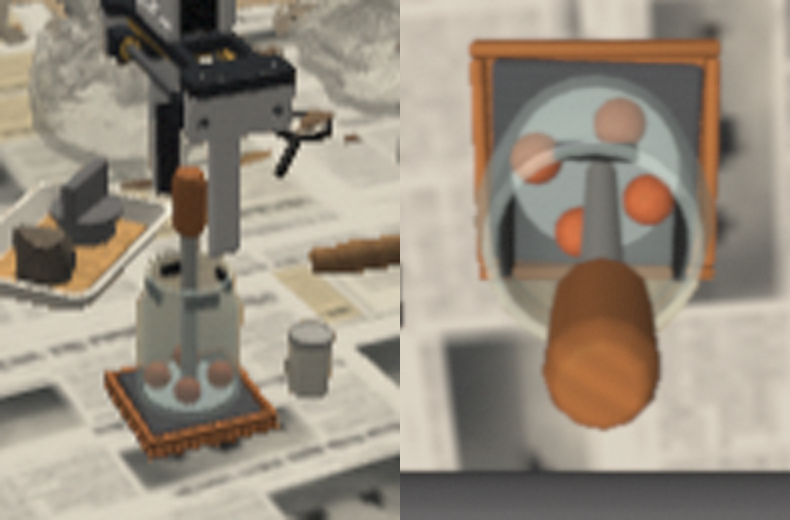

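The stirrer has settled and stands still. I'll raise the arm clear and check everything.

```bash
python3 -m pendant '[{"claw":0.094,"delta_pos":[0,0,-0.01],"rotation":[0,0,0]},{"claw":0.094,"delta_pos":[0,0,-0.04],"rotation":[0,0,0]},{"claw":0.094,"delta_pos":[0,0,-0.08],"rotation":[0,0,0]},{"claw":0.094,"delta_pos":[0,0,-0.12],"rotation":[0,0,0]},{"claw":0.094,"delta_pos":[0,0,-0.15],"rotation":[0,0,0]},{"claw":0.094,"delta_pos":[-0.03,0,-0.15],"rotation":[0,0,0]},{"claw":0.094,"delta_pos":[-0.07,0,-0.15],"rotation":[0,0,0]},{"claw":0.094,"delta_pos":[-0.08,0,-0.15],"rotation":[0,0,0]},{"claw":0.094,"delta_pos":[-0.08,0,-0.15],"rotation":[0,0,0]},{"claw":0.094,"delta_pos":[-0.08,0,-0.15],"rotation":[0,0,0]}]' 20
python3 - <<'E'
from h import *
snap('scene','c19');snap('wrist','w19');snap('side','s19')
a=cv2.imread('pics/c19.png')
cv2.imwrite('pics/c19a.png',cv2.resize(a[160:310,250:440],(760,600),interpolation=cv2.INTER_CUBIC))
m=manip.camera_model('wrist')
E
```

```text
clock: 28.48
eef_pos: [465.4, -59.4, 301.5]
eef_rot: [3.14, -0.017, -0.066]
wrist_force: [0.2, -0.0, -0.1]
finger_gap: 94.5
```

View pics/c19a.png

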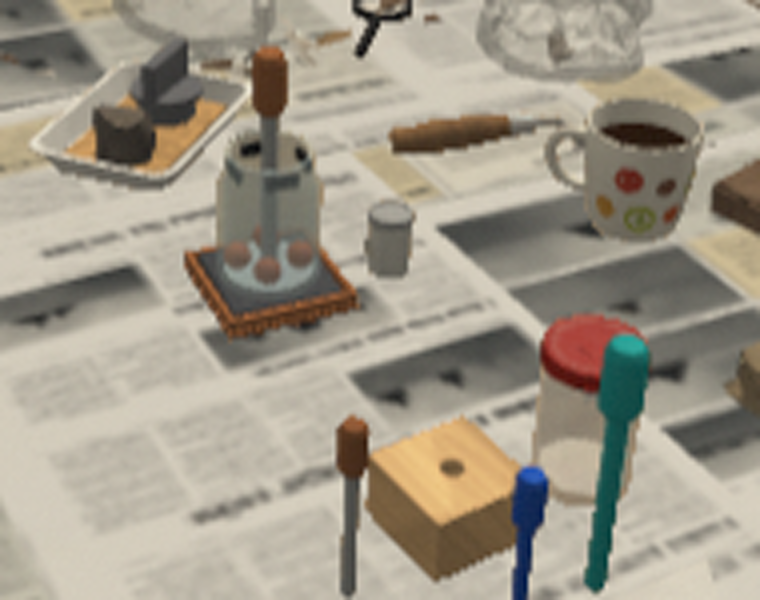

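View pics/w19.png

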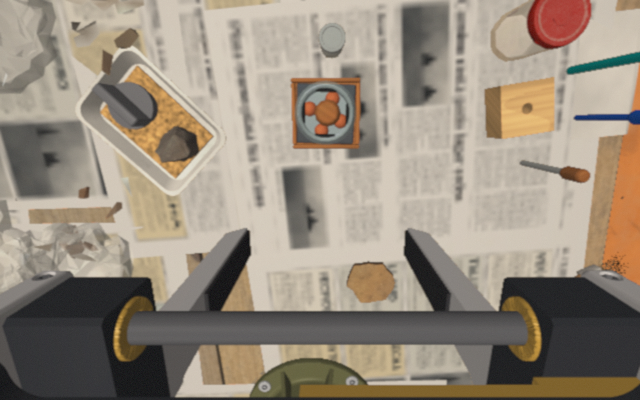

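View pics/s19.png

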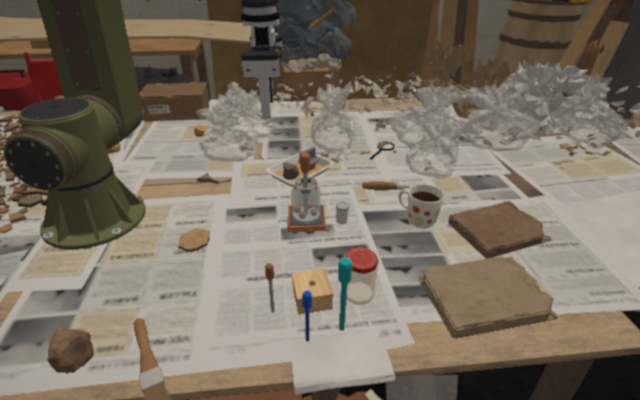

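The final views show the stirrer standing in the jar at (326,110) in the wrist view. The stopper stands upright in the dish at (130,105) beside the stone at (178,143), and the block is empty. I'll check the beads once more before handing in.

```bash
python3 - <<'E'
import cv2
b=cv2.imread('pics/w19.png');cv2.imwrite('pics/w19a.png',cv2.resize(b[70:155,285:370],None,fx=7,fy=7,interpolation=cv2.INTER_CUBIC))
E
```

```text
(no output)
```

View pics/w19a.png

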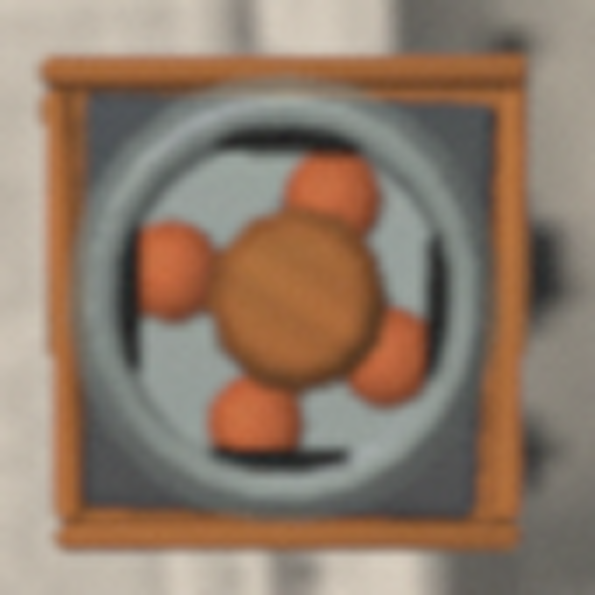

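```bash
python3 -c "
from cell import manip
print(manip.sign_off())"
```

```text
the job is handed in; nothing more can be done
None
```

I did the whole job and handed it in at about 28.6 s of the 72 s allowed; the sign-off gives no verdict.

**Stopper:** I twisted it about ±0.3 rad through its starting angle while easing it up about 3 mm per swing. The readings at the end of each call stayed within about 5 N of pull, and the jar stayed seated in its tray. The stopper now stands upright on the cork mat, clear of the stone.

**Stirrer:** I took the large brown stirrer from the block, made about three and a half turns in the jar, and set its foot on the jar's floor. It stood still after release and is leaning in the neck.

**Last checks:**
- **Beads:** All four are in the jar. Tracked clockwise between views, each has moved about 23–26 mm. They look alike and are again spread round the jar, so that figure depends on the tracking; each now lies 7–11 mm from the nearest starting place.
- **Bystanders:** The stone, film canister, screw-lid jar and look-alikes look unmoved in the pictures. I judged that by eye and did not measure them again.
- **Stirring:** The rod pivoted a little in the grip, so its foot made a smaller circle than I commanded. Side forces reached about 9 N in the readings, and the jar did not lift or tip.
- **Robot:** It was clear of everything at hand-in.

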